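# Move leather-hard cups from the damp box to the ware trolley

### The arm

A 6-joint arm with a two-finger parallel gripper is mounted at the origin on the work surface. World frame = base frame: x ahead of the robot, y to its left, z up, the work surface at z = 0. Lengths are in m, angles in rad, forces in N, time in s.
With the tool pointing down it reaches from about 0.275 to 0.875 m from the base axis. Payload 12.5 kg.
Tool frame: the origin (TCP) lies at the very end of the fingers, on their centre line; the grasp point (between the pads) lies 19 mm behind it; y points along the fingers, z is the direction in which the jaws open and shut, and the axes are right-handed (so a half turn about y gives the same grasp; the last joint's range is limited). The gripper opens to 85 mm and grips with 20 to 120 N. Pads are 22 mm wide; open, the fingers measure 114 mm over their backs; the gripper's body (76 mm by 85 mm) begins 54 mm behind the grasp point. The pads swing forward as they close: fully open they stand 13 mm farther back than shut.
Start: joints at [1.136, 0.351, 1.652, -0, 1.139, -0.085], TCP at [0.188, 0.517, 0.231] pointing down, gripper open.
Joint ranges: [-2.75, 2.75], [-0.79, 2.1], [0.01, 2.65], [-1.57, 4.71], [0.07, 3.14], [-2.87, 2.87]. Speed limits (rad/s): [2.22, 2.22, 2.79, 3.14, 3.14, 3.14].

### API

Orientations are given as [roll, pitch, yaw] about the fixed x, y, z axes, in that order (R = Rz(yaw) Ry(pitch) Rx(roll)).
In Python, from plant import * gives the robot as it stands.
- The arm moves only by the tool servo_tool, never from a script. Its argument "steps" is a list of rows, each a list of 2 entries, a list of its own where there are three numbers: the shift along the world's x, y, z in m, then the turn, a rotation vector about the world's x, y, z in degrees. A call has 1 to 8 rows; each row shifts and turns the commanded pose from where the row before left it; what a row does not reach is not made up. A row lasts 1/10 s, in which the tool goes at most 50 mm and 8.59 degrees, less where a joint would pass 70% of its speed; a pose out of reach is approached as far as the arm can. A call with a gripper value outside its range is refused whole. "claw" is the opening in per cent of the stroke, from 0 (shut) to 100 (fully open), set as the call begins (left out, the last holds). The fingers move at their own pace and stop on an object; "newtons" is the grip in N (left out, the last holds). Time passes only in rows, so rows that do not move let the fingers close. It gives the time, the measured TCP pose, the force and the opening at its end, in the units of the state.
- observe(): the state, without advancing time (a new reading comes with each control period).
- snapshot(name): name is "scene" or "top"; returns the picture (420x560x3 uint8, red, green, blue); there is no depth.
- camera_params(name): a dict with "K" (3x3 intrinsics, pixels), "R" (3x3) and "t" (3): a world point X has camera coordinates R X + t. Camera axes: x right, y down, z forward; pixel columns grow to the right and rows downward; lengths in m; the calibration is good to about 2 mm. A picture is of the moment at which its call begins. camera_params takes no time and is no camera call.
- close_job(): hands the job in, once; it reports no verdict.
Trained networks look in the newest picture that a camera, given by its name, has taken for a name from the list of things; names that differ only in an ending like _2 or _b are one class to them, and where a whole thing is asked for, a point or a joint stands for the part that bears it (a point fixed in the world has none). Each returns a list of dicts, best first, with "p" (0 to 1); they miss things now and then, are a little off and sometimes report something else, mostly with a low value. They report only what shows in the picture. A call takes as long as a camera call.
- search_frame(camera, thing): "location" ([x, y, z] in m, in world coordinates, good to about 4 mm: the middle of the surface that is visible of it).
- trace(camera, thing): "region" (420x560 bool, what is visible of it).
The state is a dict: "time": time; "qpos": joint angles; "dq": joint speeds; "joint_torque": joint torques, N m; "position": TCP position; "eef_rot": TCP orientation; "force": force on the tool from outside, world axes, zero at the start; "torque": the same for the moment, N m; "grip_width": opening from 0.0 (shut) to 1.0 (fully open).
Only numpy, scipy, OpenCV 4.12 (cv2) and the standard library are available. Lean on these libraries where they do the work, as an engineer would, in place of code of your own. Each camera call takes 0.05 s, during which the arm holds its last target.

### The job

Get the leather-hard cups ready to dry: put the beater that lies on the ware board into the tool basket, raise the damp box's lid, take out all the cups and stand them on the ware board while it is on the table. Then slide the loaded board, without lifting it, across the step onto the trolley's free lane until the whole board lies flat on the deck, straight along the lane, with every cup still standing on it. Leave the damp box shut, keep the cups upright throughout, and leave the other things where they are.

Things in the scene. Friction and masses are not known exactly. Their poses are not given: they have to be found in the camera images.
- lid (a joint): Hinge of the damp box's clear lid, rad: 0 shut, 1.75 fully raised (a little past upright, where it rests; it falls shut from below about 1.4 and falls open beyond). The box is a fixed white tub 160 mm (its x) by 340 mm (y) by 112 mm high, walls 5 mm; the lid is a 6 mm plate, 0.2 kg with its handle, hinged along the tub's far (+x) rim
- lid_handle (a point): Middle of the lid's steel bar handle: a round bar along the box's y, 100 mm long, 10 mm thick, with its centre 35 mm off the lid's upper face, over the lid's free (-x) edge: with the lid shut it is 154 mm from the hinge line in -x and 41 mm above it. The point moves with the lid
- lid_hinge (a point): Point on the lid's hinge line, which is the box's y direction, at the middle of the far rim, level with the rim
- damp_box: The damp box. Origin under its centre, x from the robot side to the hinge side, y along its length. A plaster slab fills its bottom; the cups stand on it 21 mm above the table, in a row along y
- cup1_mid (a point): Centre, half-way up, of leather-hard clay cup 1 (grey-brown, open top, z up): 84 mm tall, 52 mm across the foot, 56 mm across the rim, wall 5 mm, 0.13 kg. Two to four of the four cups are present
- cup2_mid (a point): Centre, half-way up, of leather-hard clay cup 2 (grey-brown, open top, z up): 84 mm tall, 52 mm across the foot, 56 mm across the rim, wall 5 mm, 0.13 kg. Two to four of the four cups are present
- cup3_mid (a point): Centre, half-way up, of leather-hard clay cup 3 (grey-brown, open top, z up): 84 mm tall, 52 mm across the foot, 56 mm across the rim, wall 5 mm, 0.13 kg. Two to four of the four cups are present
- cup4_mid (a point): Centre, half-way up, of leather-hard clay cup 4 (grey-brown, open top, z up): 84 mm tall, 52 mm across the foot, 56 mm across the rim, wall 5 mm, 0.13 kg. Two to four of the four cups are present
- board_mid (a point): Centre of the ware board, half-way through its 12 mm thickness: a plywood plank 380 mm long (its y) by 130 mm wide (its x), about 0.4 kg, lying loose on the table. Its +y end is the leading end, towards the trolley
- board_grip (a point): Point in the ware board's raised grip block, 30 mm above the centre plane of the board: a wooden block 90 mm (x) by 24 mm (y) and 40 mm high standing on the board's -y end, 178 mm from the board's centre; its top is 52 mm above the board's underside
- beater_mid (a point): Balance point, mid-thickness, of the wooden beater lying on the ware board: flat, 14 mm thick, long axis its x; blade 42 mm wide from 20 mm behind to 80 mm ahead of this point, handle 22 mm wide from 20 to 110 mm behind it
- basket_mid (a point): Centre of the inner floor of the fixed blue-grey tool basket, 4 mm above the table: 250 mm (its x) by 130 mm (its y) outside, 50 mm high, walls 4 mm
- table_edge (a point): Point on the top edge of the table that faces the trolley; the edge runs along world x at this y
- trolley: Fixed ware trolley against the table. Origin on the deck's surface, at the edge next to the table, mid free lane; y points onto the deck. The deck is 6 to 11 mm lower than the table, across an 8 to 20 mm gap, and 550 mm deep. The lane reaches from a steel lip at x = -108 mm (19 mm high, starts at y = 20 mm) to the other ware board, whose near edge is at about x = +115 mm; a like lip at the far end
- board2: Bystander: the other ware board (same size as the first), standing on the trolley beside the free lane
- bowl_a: Bystander: bisque bowl 104 mm across, 55 mm high, on the other ware board
- bowl_b: Bystander: second bisque bowl on the other ware board
- tub: Bystander: clear tub with two amber sponge blocks, 130 x 100 x 55 mm
- bottle: Bystander: glass water bottle, 68 mm across, 190 mm tall
- guide: Bystander: wooden guide stick 150 x 35 x 20 mm
- rib: Bystander: red scraper (rib) with a wooden back, 85 x 50 mm

How it is judged:
By the outcome, as a careful person would: the job done as asked, in the order asked, and still so for the second after the job is handed in, with the robot touching nothing.
Of cup1, cup2, cup3, cup4 only 2 to 4 are there at a start; the rules pass over those that are not, and their reading is None.
At some moment in a run one of board, beater may be knocked a few centimetres aside while the robot is not near it.
It also fails if it takes over 210 s, if anything falls off the work surface, if the arm or the gripper's body presses on something with over 40 N, if the wrist force passes 120 N, or if a joint passes its speed limit or range.

## Working session

There is one attempt and no reset: what is moved stays moved. The work goes in short steps, Python scripts to look and compute and a tool call to move; the robot and the scene stay as the last step left them, time stands still between calls to the robot, and variables do not carry over. Pictures are saved under pics/ and viewed, and the job is handed in when it is done.

Besides the shell and the picture viewer there is one more tool, called after "Emit:" as name([rows], argument=value, ...), one row to a line, values as JSON. servo_tool: Moves the arm, as the interface text tells. Its arguments: {"type":"object","properties":{"steps":{"type":"array","items":{"type":"array"}},"claw":{"type":"number"},"newtons":{"type":"number"}},"required":["steps"]}

```bash
ls; mkdir -p pics; cat > h.py <<'E'
from plant import *
import numpy as np, cv2
def save(cam,name):
    im=snapshot(cam); cv2.imwrite(f'pics/{name}.png',cv2.cvtColor(im,cv2.COLOR_RGB2BGR)); return im
def ray(cam,u,v,z):
    c=camera_params(cam);K,R,t=map(np.array,(c['K'],c['R'],c['t']))
    d=R.T@np.linalg.inv(K)@np.array([u,v,1.]); o=-R.T@t
    return o+d*(z-o[2])/d[2]
def px(cam,X):
    c=camera_params(cam);K,R,t=map(np.array,(c['K'],c['R'],c['t']))
    p=K@(R@np.array(X,float)+t); return p[:2]/p[2]
E
python3 - <<'E'
from h import *
save('scene','s0');save('top','t0')
s=observe();print(s)
for c in('scene','top'):
    p=camera_params(c);R=np.array(p['R']);print(c,-R.T@np.array(p['t']),R[2],p['K'])
    for n in ['damp_box','lid_handle','lid','cup1_mid','board_mid','board_grip','beater_mid','basket_mid','trolley','board2','tub','bottle','guide','rib']:
        r=search_frame(c,n); print(n,[(np.round(x['location'],3).tolist(),round(x['p'],2)) for x in r][:5])
E
```

```text
pics
{'time': 0.1, 'qpos': array([ 1.13638203e+00,  3.51196370e-01,  1.65236688e+00,  2.86173201e-05,
        1.13908876e+00, -8.45788251e-02]), 'dq': array([ 0.00107267, -0.00085151, -0.0004591 ,  0.00011721,  0.00089917,
        0.00083061]), 'joint_torque': array([ 5.09228721e-04, -5.06834328e+01, -2.91878843e+01, -6.69914607e-05,
        2.64044531e-03, -5.88062164e-06]), 'position': array([0.1883413 , 0.51642951, 0.230802  ]), 'eef_rot': array([-1.57184970e+00,  1.15378685e-04, -3.49847525e-01]), 'force': array([0.12706898, 0.20998385, 0.07591831]), 'torque': array([ 0.02120849, -0.0063228 ,  0.04017903]), 'grip_width': 0.9993830841299257}
scene [1.5033728  0.28364989 1.42378406] [-0.59266575 -0.19445429 -0.7816232 ] [[526.99048704   0.         272.20675421]
 [  0.         526.99048704 207.63698425]
 [  0.           0.           1.        ]]
damp_box [([0.667, -0.086, 0.118], 0.74)]
lid_handle [([0.64, -0.094, 0.118], 0.63), ([0.674, -0.37, 0.008], 0.24)]
lid [([0.64, -0.092, 0.118], 0.84)]
cup1_mid []
board_mid [([0.429, -0.016, 0.011], 0.83)]
board_grip [([0.432, -0.016, 0.013
[... 646 characters left out ...]
, 0.119], 0.62)]
lid_handle [([0.631, -0.098, 0.117], 0.96), ([0.467, 0.483, -0.009], 0.67)]
lid [([0.631, -0.097, 0.117], 0.97), ([0.616, 0.344, 0.025], 0.72)]
cup1_mid [([0.418, -0.557, 0.033], 0.64)]
board_mid [([0.443, -0.087, 0.009], 0.78)]
board_grip [([0.441, -0.09, 0.015], 0.94)]
beater_mid [([0.421, -0.062, 0.028], 0.77)]
basket_mid [([0.462, -0.422, 0.016], 0.62)]
trolley [([0.468, 0.488, -0.008], 0.73)]
board2 [([0.603, 0.371, 0.004], 0.71)]
tub [([0.421, -0.56, 0.032], 0.87), ([0.672, -0.371, 0.005], 0.3)]
bottle [([0.56, -0.525, 0.121], 0.81), ([0.444, -0.089, 0.013], 0.31)]
guide [([0.296, -0.317, 0.023], 0.68), ([0.42, -0.062, 0.025], 0.57)]
rib [([0.672, -0.37, 0.008], 0.57)]
```

View pics/s0.png

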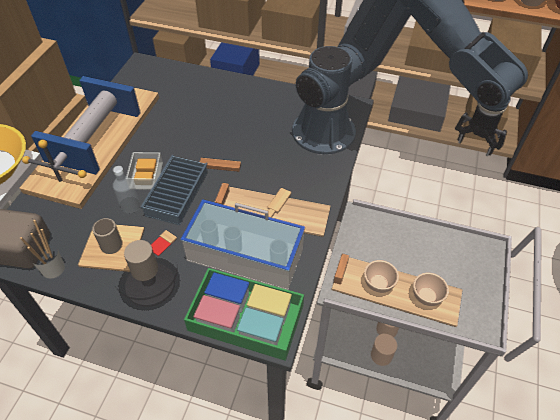

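View pics/t0.png

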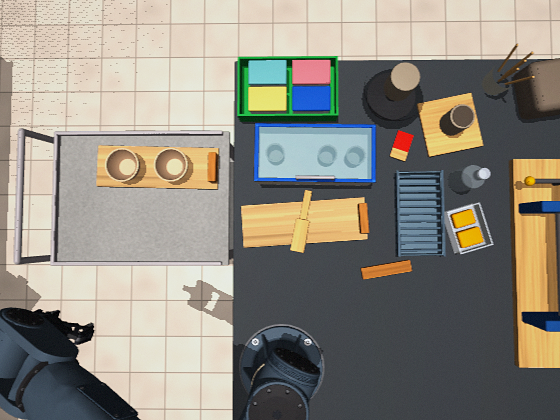

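```bash
cat > m.py <<'E'
from h import *
def rect(cam,thing,z,save_=None):
    r=trace(cam,thing)
    if not r: print(thing,'none'); return
    m=np.array(r[0]['region']).astype(np.uint8)
    cs,_=cv2.findContours(m,cv2.RETR_EXTERNAL,cv2.CHAIN_APPROX_NONE)
    c=max(cs,key=cv2.contourArea)[:,0]
    P=np.array([ray(cam,u,v,z)[:2] for u,v in c])
    b=cv2.minAreaRect((P*1000).astype(np.float32)); 
    print(cam,thing,'p',round(r[0]['p'],2),'z',z,'rect',np.round(b[0],1),np.round(b[1],1),round(b[2],1),'corners',np.round(cv2.boxPoints(b)).tolist(), 'area',m.sum())
    return m,P
E
python3 - <<'E'
from m import *
im=save('top','t1')
for n,z in [('board_mid',.012),('board_grip',.052),('beater_mid',.026),('damp_box',.112),('lid',.118),('lid_handle',.153),('basket_mid',.05),('trolley',-.008),('board2',.004),('guide',.02),('bottle',.1),('tub',.055),('rib',.01)]:
    r=rect('top',n,z)
    if r is not None: np.save(f'pics/{n}.npy',r[0])
big=cv2.resize(cv2.cvtColor(im,cv2.COLOR_RGB2BGR)[110:290,230:410],(720,720),interpolation=cv2.INTER_CUBIC);cv2.imwrite('pics/t1b.png',big)
im=save('scene','s1')
big=cv2.resize(cv2.cvtColor(im,cv2.COLOR_RGB2BGR)[170:290,170:340],None,fx=4.5,fy=4.5,interpolation=cv2.INTER_CUBIC);cv2.imwrite('pics/s1b.png',big)
E
```

```text
top board_mid p 0.61 z 0.012 rect [ 445.4 -170. ] [128.1 191.1] 2.7 corners [[377.0, -78.0], [386.0, -268.0], [514.0, -262.0], [505.0, -72.0]] area 4729
top board_grip p 0.94 z 0.052 rect [ 445.3 -163.7] [126.7 189.3] 4.0 corners [[376.0, -74.0], [389.0, -263.0], [515.0, -254.0], [502.0, -65.0]] area 4858
top beater_mid p 0.63 z 0.026 rect [442.7 -67. ] [ 42.6 188.4] 77.4 corners [[346.0, -67.0], [530.0, -108.0], [539.0, -67.0], [355.0, -26.0]] area 622
top damp_box p 0.68 z 0.112 rect [633.8 -99.6] [346.9 181.6] 89.9 corners [[543.0, -273.0], [724.0, -273.0], [725.0, 74.0], [543.0, 74.0]] area 7433
top lid p 0.66 z 0.118 rect [636.4 -97.3] [342.2 172. ] 89.3 corners [[548.0, -267.0], [720.0, -269.0], [724.0, 73.0], [552.0, 75.0]] area 7029
top lid_handle p 0.89 z 0.153 rect [629.2 -96.9] [336.2 165.2] 88.6 corners [[543.0, -263.0], [708.0, -267.0], [716.0, 69.0], [551.0, 73.0]] area 7041
top basket_mid p 0.91 z 0.05 rect [ 465.5 -411.7] [255.  147.2] 0.1 corners [[338.0, -338.0], [338.0, -486.0], [593.0, -485.0], [593.0, -338.0]] area 4211
top trolley p 0.97 z -0.008 rect [521.  494.5] [693.1 432.6] 89.7 corners [[303.0, 149.0], [735.0, 147.0], [739.0, 840.0], [307.0, 842.0]] area 20681
top board2 p 0.65 z 0.004 rect [611.6 386.6] [381.6 130.2] 88.6 corners [[542.0, 197.0], [672.0, 194.0], [681.0, 576.0], [551.0, 579.0]] area 3005
top guide p 0.79 z 0.02 rect [ 295.5 -316.4] [ 40. 152.] 10.0 corners [[263.0, -245.0], [289.0, -395.0], [328.0, -388.0], [302.0, -238.0]] area 631
top bottle p 0.73 z 0.1 rect [ 634.3 -100.1] [350.  180.7] 89.7 corners [[543.0, -275.0], [724.0, -276.0], [726.0, 74.0], [545.0, 75.0]] area 7398
top tub p 0.81 z 0.055 rect [ 419.4 -549.7] [131.2 119. ] 16.9 corners [[339.0, -512.0], [374.0, -626.0], [499.0, -588.0], [465.0, -474.0]] area 1727
top rib p 0.92 z 0.01 rect [ 673.8 -370.1] [51.4 86.8] 70.9 corners [[624.0, -380.0], [706.0, -408.0], [723.0, -360.0], [641.0, -332.0]] area 447
```

View pics/t1b.png

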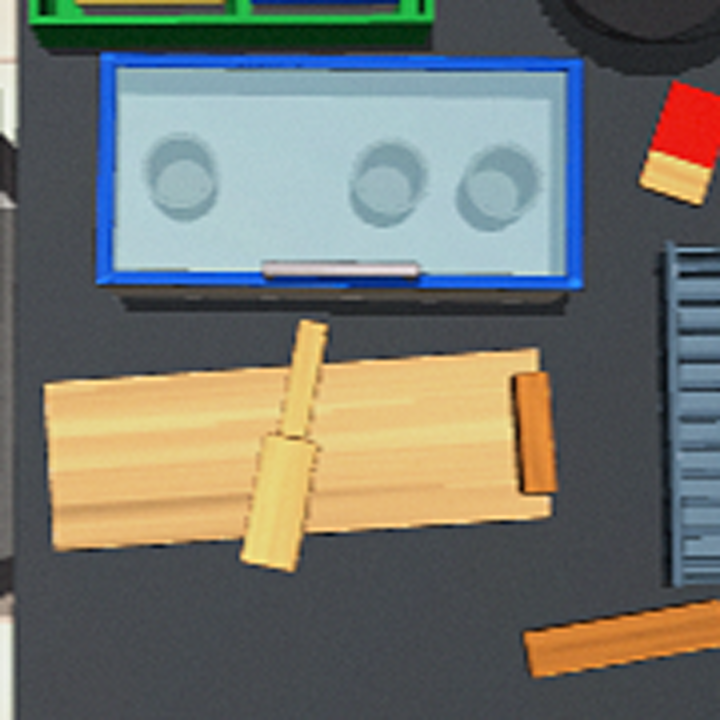

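View pics/s1b.png

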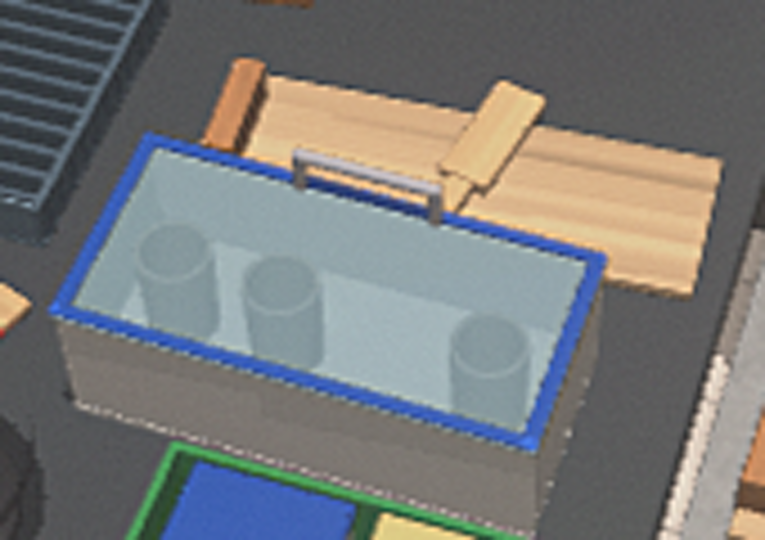

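```bash
python3 - <<'E'
from h import *
def f(pts,z,n):
    P=np.array([ray('top',230+(u)/4-.375,110+v/4-.375,z)[:2] for u,v in pts]); print(n,np.round(P*1000).tolist(),'mean',np.round(P.mean(0)*1000,1)); return P
b=f([(45,384),(55,550),(550,518),(540,349)],.012,'board')
e=(b[0]+b[1])/2-(b[2]+b[3])/2; print('len',np.linalg.norm(e),'angle of y axis from world y',np.degrees(np.arctan2(-e[0],e[1])))
f([(513,375),(550,372),(556,494),(524,492)],.052,'grip')
q=f([(240,562),(294,572),(328,325),(301,320)],.026,'beater')
d=(q[2]+q[3])/2-(q[0]+q[1])/2; print('to handle dir',np.degrees(np.arctan2(d[1],d[0])),np.linalg.norm(d)); mid=(q[0]+q[1])/2+d/np.linalg.norm(d)*.08; print('beater_mid',mid)
f([(102,55),(583,60),(583,288),(97,283)],.118,'box')
f([(262,267),(418,272)],.158,'handle')
f([(183,168),(391,177),(502,182)],.105,'cups')
# table edge
print('trolley'); 
for u,v in [(234,200),(234,100),(230,200),(231,131),(231,265)]:print(ray('top',u,v,0)[:2])
# scene cups: crop origin 170,170 x4.5
for u,v in [(177,252),(283,284),(490,344)]:print('scene cup rim',ray('scene',170+u/4.5,170+v/4.5,.105))
E
python3 - <<'E'
import cv2
im=cv2.imread('pics/t1.png')
cv2.imwrite('pics/tr.png',cv2.resize(im[120:280,10:250],None,fx=3.3,fy=3.3,interpolation=cv2.INTER_CUBIC))
im=cv2.imread('pics/s1.png')
cv2.imwrite('pics/trs.png',cv2.resize(im[180:340,300:530],None,fx=3.4,fy=3.4,interpolation=cv2.INTER_CUBIC))
E
```

```text
board [[490.0, 122.0], [362.0, 114.0], [387.0, -264.0], [516.0, -258.0]] mean [438.7 -71.2]
len 0.3797949426640168 angle of y axis from world y 3.8281875630530346
grip [[494.0, -231.0], [496.0, -258.0], [405.0, -262.0], [407.0, -238.0]] mean [ 450.5 -247.3]
beater [[354.0, -28.0], [346.0, -68.0], [534.0, -95.0], [537.0, -74.0]] mean [442.9 -66.2]
to handle dir -11.142049588292982 0.1887677209012166
beater_mid [ 0.42874242 -0.06342667]
box [[720.0, 70.0], [715.0, -273.0], [552.0, -271.0], [556.0, 73.0]] mean [ 635.6 -100.4]
handle [[562.0, -44.0], [559.0, -151.0]] mean [560.6 -97.7]
cups [[641.0, 12.0], [633.0, -137.0], [630.0, -217.0]] mean [ 634.5 -113.8]
trolley
[0.50776809 0.14539285]
[0.8232238  0.14731831]
[0.50778857 0.15785505]
[0.72460626 0.15614555]
[0.30699307 0.15343669]
scene cup rim [ 0.63260562 -0.20869928  0.105     ]
scene cup rim [ 0.6358826  -0.12913562  0.105     ]
scene cup rim [0.64015767 0.02086888 0.105     ]
```

View pics/tr.png

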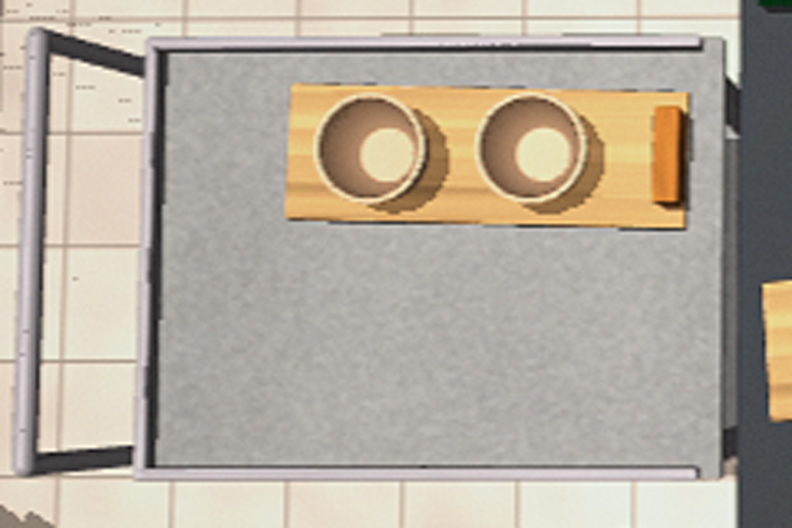

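View pics/trs.png

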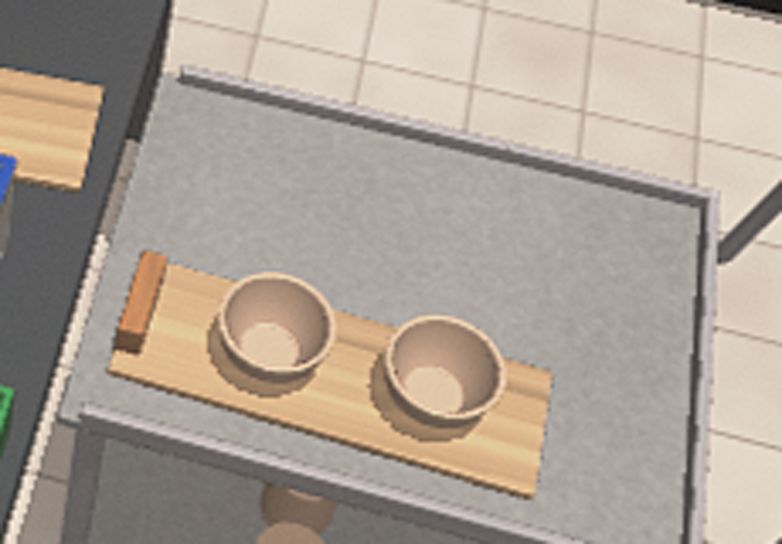

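```bash
python3 - <<'E'
from h import *
g=lambda u,v,z:np.round(ray('top',10+u/3.3-.35,120+v/3.3-.35,z)[:2],3)
for n,u,v,z in [('deck edge',722,300,-.008),('edge top',722,60,-.008),('edge bot',720,470,-.008),('table edge',740,300,0),('table edge2',740,500,0),('lip inner base',690,466,.005),('lip inner far',170,464,.005),('b2 near R',686,228,.004),('b2 near L',286,219,.004),('b2 grip tl',655,106,.044)]: print(n,g(u,v,z))
gs=lambda u,v,z:np.round(ray('scene',300+u/3.4-.35,180+v/3.4-.35,z)[:2],3)
for n,u,v,z in [('lip near end base',184,84,-.008),('lip far base',700,210,-.008),('b2 corner',108,374,-.008),('b2 near L top',170,262,.004),('b2 near far',550,370,.004),('deck corner near',160,75,-.008),('deck far',60,418,-.008)]:print(n,gs(u,v,z))
E
```

```text
deck edge [0.475 0.164]
edge top [0.705 0.165]
edge bot [0.315 0.164]
table edge [0.475 0.146]
table edge2 [0.288 0.144]
lip inner base [0.32  0.191]
lip inner far [0.321 0.68 ]
b2 near R [0.543 0.196]
b2 near L [0.552 0.576]
b2 grip tl [0.651 0.219]
lip near end base [0.317 0.194]
lip far base [0.32  0.705]
b2 corner [0.671 0.201]
b2 near L top [0.543 0.229]
b2 near far [0.552 0.58 ]
deck corner near [0.313 0.168]
deck far [0.727 0.171]
```

Emit:
servo_tool([
  [[0.02,-0.044,-0.003],[0,0,3]],
  [[0.02,-0.044,-0.003],[0,0,3]],
  [[0.02,-0.044,-0.003],[0,0,3]],
  [[0.02,-0.044,-0.003],[0,0,0]],
  [[0.02,-0.044,-0.003],[0,0,0]],
  [[0.02,-0.044,-0.003],[0,0,0]],
  [[0.02,-0.044,-0.003],[0,0,0]],
  [[0.02,-0.044,-0.003],[0,0,0]],
], claw=90, newtons=40)

```text
time: 3.05
position: [0.3489, 0.1629, 0.2075]
eef_rot: [-1.57, -0.001, -0.192]
force: [1.2, 0.2, -0.1]
grip_width: 0.897
```

Emit:
servo_tool([
  [[0.016,-0.045,-0.018],[0,0,0]],
  [[0.016,-0.045,-0.018],[0,0,0]],
  [[0.016,-0.045,-0.018],[0,0,0]],
  [[0.016,-0.045,-0.018],[0,0,0]],
  [[0.016,-0.045,-0.018],[0,0,0]],
  [[0,0,0],[0,0,0]],
])

```text
time: 3.65
position: [0.4276, -0.0597, 0.1176]
eef_rot: [-1.571, 0.001, -0.197]
force: [-0.5, 0.5, 0.8]
grip_width: 0.899
```

```bash
python3 - <<'E'
from h import *
im=save('scene','s2')
cv2.imwrite('pics/s2b.png',cv2.resize(cv2.cvtColor(im,cv2.COLOR_RGB2BGR)[130:280,180:360],None,fx=4.2,fy=4,interpolation=cv2.INTER_CUBIC))
im=save('top','t2')
print(observe()['position'])
for c in('top','scene'):print([(np.round(x['location'],3),x['p']) for x in search_frame(c,'beater_mid')])
E
```

```text
[ 0.4266085  -0.05630467  0.11876646]
[]
[]
```

View pics/s2b.png

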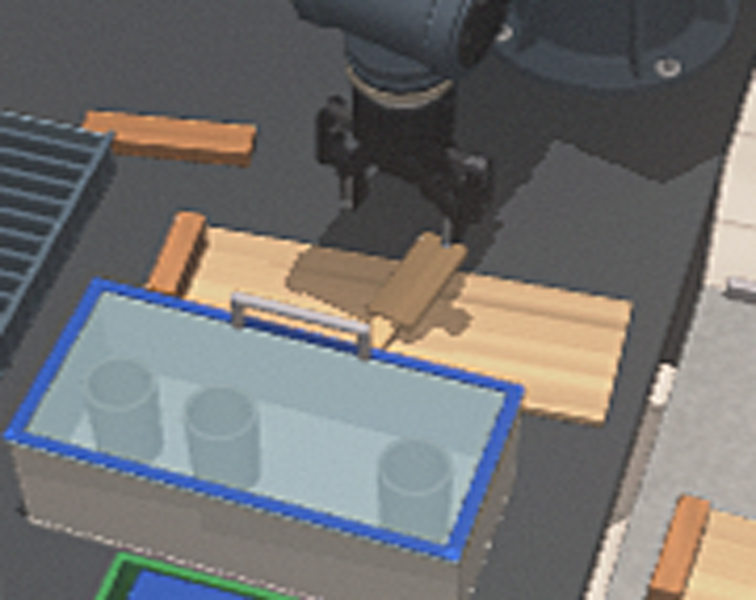

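View pics/t2.png

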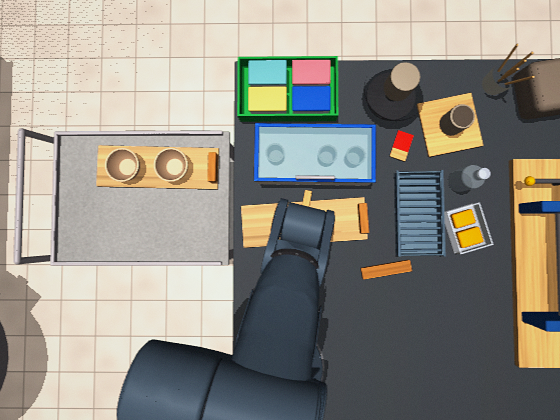

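Emit:
servo_tool([
  [[0,-0.002,-0.025],[0,0,0]],
  [[0,0,-0.025],[0,0,0]],
  [[0,0,-0.02],[0,0,0]],
  [[0,0,-0.015],[0,0,0]],
  [[0,0,-0.01],[0,0,0]],
  [[0,0,0],[0,0,0]],
  [[0,0,0],[0,0,0]],
])

```text
time: 4.55
position: [0.4271, -0.0573, 0.0247]
eef_rot: [-1.571, -0.001, -0.192]
force: [-0.4, -0.2, -0.1]
grip_width: 0.901
```

Emit:
servo_tool([
  [[0,0,-0.005],[0,0,0]],
  [[0,0,-0.004],[0,0,0]],
  [[0,0,0],[0,0,0]],
])

```text
time: 4.85
position: [0.4267, -0.0577, 0.0149]
eef_rot: [-1.571, 0.0, -0.193]
force: [-0.9, -0.1, -0.1]
grip_width: 0.902
```

Emit:
servo_tool([
  [[0,0,0],[0,0,0]],
  [[0,0,0],[0,0,0]],
  [[0,0,0],[0,0,0]],
  [[0,0,0],[0,0,0]],
  [[0,0,0],[0,0,0]],
], claw=0, newtons=35)

```text
time: 5.35
position: [0.4269, -0.0578, 0.0155]
eef_rot: [-1.571, -0.0, -0.193]
force: [-1.5, -0.1, 5.3]
grip_width: 0.478
```

Emit:
servo_tool([
  [[0,0,0.01],[0,0,0]],
  [[0,0,0.02],[0,0,0]],
  [[0,0,0.03],[0,0,0]],
  [[0,0,0.03],[0,0,0]],
  [[0,0,0.02],[0,0,0]],
])

```text
time: 5.85
position: [0.4272, -0.0578, 0.1275]
eef_rot: [-1.571, -0.002, -0.193]
force: [0.3, -0.5, -0.9]
grip_width: 0.483
```

```bash
python3 - <<'E'
from h import *
im=save('scene','s3')
cv2.imwrite('pics/s3b.png',cv2.resize(cv2.cvtColor(im,cv2.COLOR_RGB2BGR)[110:260,140:340],None,fx=4,fy=4,interpolation=cv2.INTER_CUBIC))
for u,v in [(175,157),(206,161),(191,216),(147,207)]: print(ray('scene',u,v,.05))
s=observe();print(s['position'],s['force'],s['grip_width'])
E
```

```text
[ 0.34546805 -0.46490099  0.05      ]
[ 0.32995414 -0.35040022  0.05      ]
[ 0.57654107 -0.30233926  0.05      ]
[ 0.58618598 -0.45772551  0.05      ]
[ 0.42836736 -0.05804747  0.12966648] [ 2.9925458  -0.82013743  2.44387555] 0.47729263575303654
```

View pics/s3b.png

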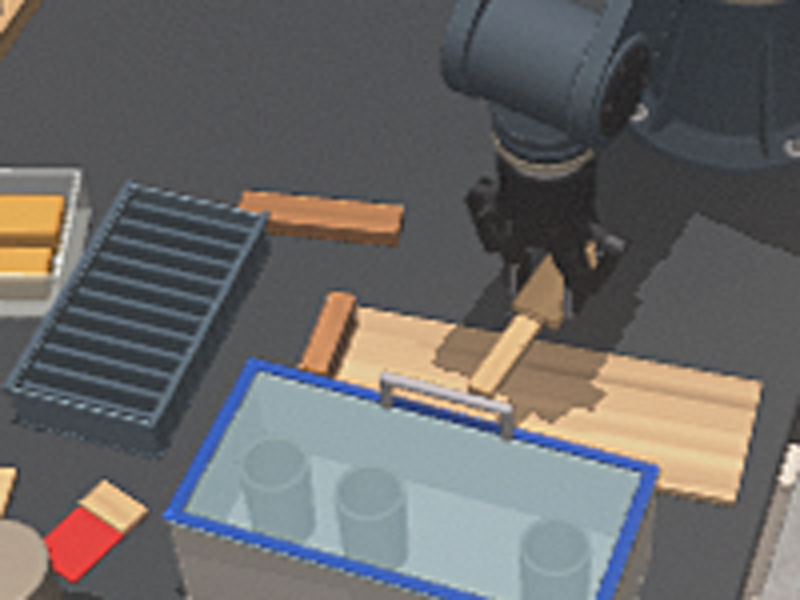

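```bash
python3 - <<'E'
from h import *
P=np.array([ray('scene',140+u/4-.4,110+v/4-.4,.05)[:2] for u,v in [(130,184),(266,214),(155,425),(8,387)]]);print(P,P.mean(0))
Q=np.array([ray('top',u,v,.05)[:2] for u,v in [(396,171.5),(442,171.5),(443.5,254.5),(398,255.5)]]);print(Q,Q.mean(0))
im=cv2.imread('pics/t2.png');cv2.imwrite('pics/t2c.png',cv2.resize(im[160:270,380:460],None,fx=5.4,fy=5.4,interpolation=cv2.INTER_CUBIC))
E
```

```text
[[ 0.34220928 -0.47785751]
 [ 0.33944696 -0.34611159]
 [ 0.588644   -0.34236117]
 [ 0.5891537  -0.47621183]] [ 0.46486349 -0.41063552]
[[ 0.58901741 -0.34561946]
 [ 0.58863491 -0.48210681]
 [ 0.34251083 -0.4815278 ]
 [ 0.33949811 -0.34790077]] [ 0.46491532 -0.41428871]
```

View pics/t2c.png

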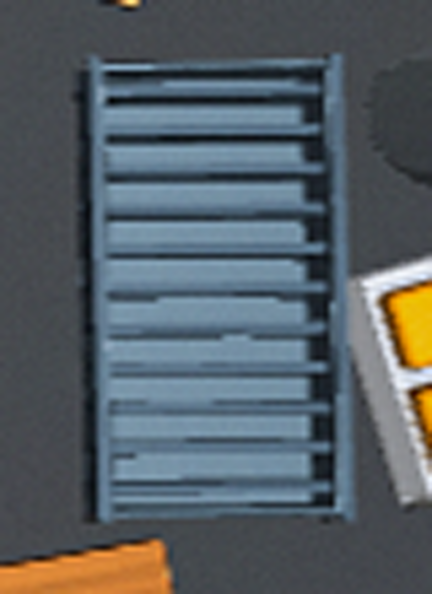

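Emit:
servo_tool([
  [[0.003,-0.045,0],[0,0,2]],
  [[0.003,-0.045,0],[0,0,2]],
  [[0.003,-0.045,0],[0,0,2]],
  [[0.003,-0.045,0],[0,0,2]],
  [[0.003,-0.045,0],[0,0,2]],
  [[0.003,-0.045,0],[0,0,1]],
  [[0.003,-0.045,0],[0,0,0]],
  [[0.001,-0.038,0],[0,0,0]],
])

```text
time: 6.7
position: [0.4485, -0.4129, 0.1251]
eef_rot: [-1.571, -0.0, -0.001]
force: [0.1, -0.8, -0.1]
grip_width: 0.478
```

Emit:
servo_tool([
  [[0,0,0],[0,0,0]],
  [[0,0,-0.02],[0,0,0]],
  [[0,0,-0.02],[0,0,0]],
])

```text
time: 7.0
position: [0.4487, -0.4105, 0.0848]
eef_rot: [-1.571, -0.0, -0.001]
force: [-0.2, 0.2, -1.0]
grip_width: 0.477
```

```bash
python3 - <<'E'
from h import *
im=save('scene','s4')
cv2.imwrite('pics/s4b.png',cv2.resize(cv2.cvtColor(im,cv2.COLOR_RGB2BGR)[80:240,100:300],None,fx=4,fy=3.7,interpolation=cv2.INTER_CUBIC))
s=observe();print(s['position'],s['force'],s['eef_rot'])
E
```

```text
[ 0.44743502 -0.40901535  0.08129545] [-2.34494182  1.40878568 -4.46342081] [-1.56723690e+00  3.25480546e-03 -8.64208491e-04]
```

View pics/s4b.png

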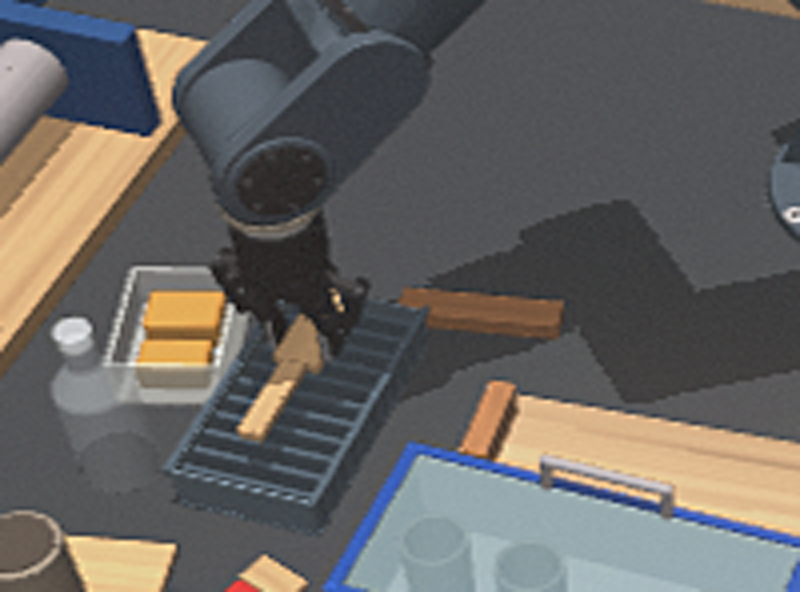

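Emit:
servo_tool([
  [[0,0,-0.015],[0,0,0]],
  [[0,0,-0.015],[0,0,0]],
  [[0,0,-0.01],[0,0,0]],
  [[0,0,0],[0,0,0]],
])

```text
time: 7.45
position: [0.4483, -0.4101, 0.0436]
eef_rot: [-1.569, 0.002, -0.001]
force: [0.4, -0.1, -0.7]
grip_width: 0.482
```

Emit:
servo_tool([
  [[0,0,-0.01],[0,0,0]],
  [[0,0,-0.01],[0,0,0]],
  [[0,0,-0.005],[0,0,0]],
  [[0,0,0],[0,0,0]],
])

```text
time: 7.85
position: [0.4485, -0.4104, 0.0192]
eef_rot: [-1.57, 0.001, -0.001]
force: [0.2, 0.5, -1.3]
grip_width: 0.482
```

Emit:
servo_tool([
  [[0,0,-0.004],[0,0,0]],
  [[0,0,-0.003],[0,0,0]],
  [[0,0,0],[0,0,0]],
])

```text
time: 8.15
position: [0.4487, -0.4106, 0.0128]
eef_rot: [-1.571, 0.0, -0.001]
force: [0.2, 0.2, -0.8]
grip_width: 0.475
```

Emit:
servo_tool([
  [[0,0,0],[0,0,0]],
  [[0,0,0],[0,0,0]],
  [[0,0,0],[0,0,0]],
  [[0,0,0.015],[0,0,0]],
  [[0,0,0.03],[0,0,0]],
  [[0,0,0.04],[0,0,0]],
  [[0,0,0.05],[0,0,0]],
  [[0,0,0.05],[0,0,0]],
], claw=65)

```text
time: 8.95
position: [0.4485, -0.4104, 0.2011]
eef_rot: [-1.571, -0.0, -0.001]
force: [0.2, -0.6, 0.2]
grip_width: 0.647
```

Emit:
servo_tool([
  [[0.01,0.029,0],[0,0,-8.2]],
  [[0.01,0.029,0],[0,0,-8.2]],
  [[0.01,0.029,0],[0,0,-8.2]],
  [[0.01,0.029,0],[0,0,-8.2]],
  [[0.01,0.029,0],[0,0,-8.2]],
  [[0.01,0.029,0],[0,0,-8.2]],
  [[0.01,0.029,0],[0,0,-8.2]],
  [[0.01,0.029,0],[0,0,-8.2]],
], claw=50)

```text
time: 9.75
position: [0.5291, -0.1775, 0.1994]
eef_rot: [-1.57, -0.001, -1.152]
force: [0.3, 0.2, 0.3]
grip_width: 0.5
```

Emit:
servo_tool([
  [[0.01,0.029,0],[0,0,-8.2]],
  [[0.01,0.029,0],[0,0,-8.2]],
  [[0.012,0.022,0],[0,0,-8.5]],
  [[0,0,0],[0,0,0]],
  [[0,0,0],[0,0,0]],
])

```text
time: 10.25
position: [0.5608, -0.0987, 0.1989]
eef_rot: [-1.57, -0.0, -1.576]
force: [-0.8, 0.5, -0.4]
grip_width: 0.504
```

```bash
python3 - <<'E'
from h import *
im=save('scene','s5')
cv2.imwrite('pics/s5b.png',cv2.resize(cv2.cvtColor(im,cv2.COLOR_RGB2BGR)[100:290,100:340],None,fx=3.3,fy=3.1,interpolation=cv2.INTER_CUBIC))
s=observe();print(s['position'],s['force'],s['eef_rot'])
E
```

```text
[ 0.5605985  -0.09919066  0.19874822] [ 0.63776384 -0.60300354  0.18059965] [-1.57037299e+00 -3.27164071e-04 -1.57720781e+00]
```

View pics/s5b.png

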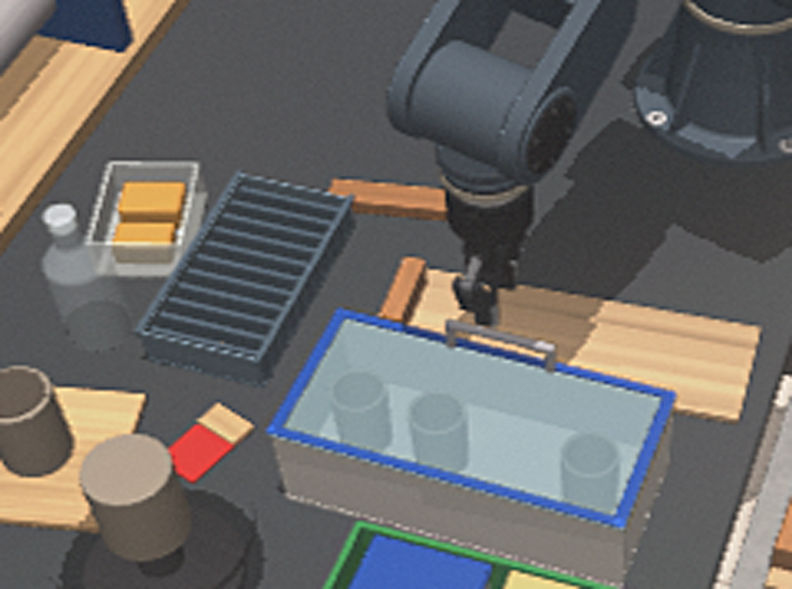

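```bash
python3 - <<'E'
from h import *
im=save('top','t5')
a=cv2.resize(cv2.cvtColor(im,cv2.COLOR_RGB2BGR)[160:270,380:460],None,fx=5,fy=5,interpolation=cv2.INTER_CUBIC)
b=cv2.resize(cv2.imread('pics/s5.png')[145:225,135:215],None,fx=5,fy=5,interpolation=cv2.INTER_CUBIC)
c=np.zeros((560,800,3),np.uint8);c[:550,:400]=a;c[:400,400:]=b
cv2.imwrite('pics/c5.png',c)
for k in('top','scene'):print([(np.round(x['location'],3),x['p']) for x in search_frame(k,'beater_mid')])
E
```

```text
[(array([ 0.448, -0.406,  0.019]), 0.81), (array([ 0.464, -0.428,  0.026]), 0.7), (array([ 0.422, -0.559,  0.033]), 0.21)]
[]
```

View pics/c5.png

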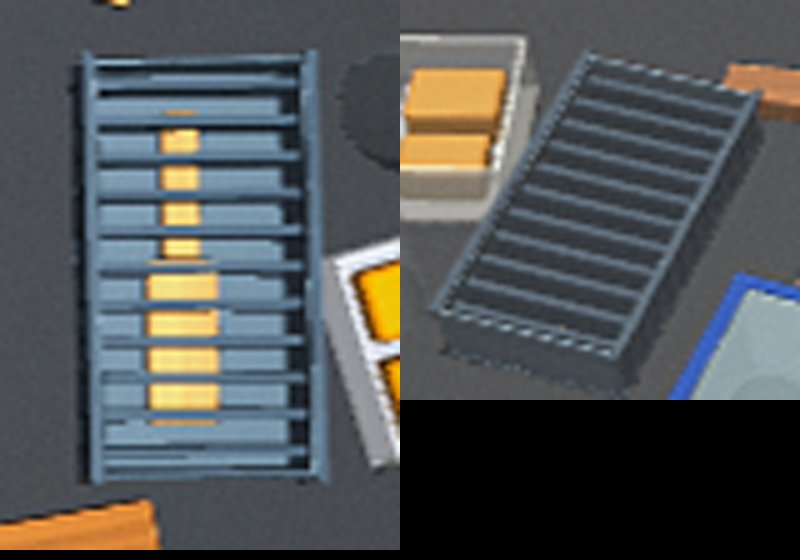

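View pics/t5.png

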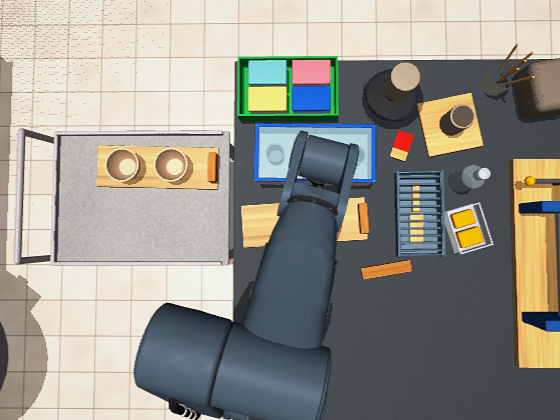

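Emit:
servo_tool([
  [[0,0.001,-0.02],[0,0,0]],
  [[0,0,-0.02],[0,0,0]],
  [[0,0,-0.015],[0,0,0]],
  [[0,0,-0.008],[0,0,0]],
  [[0,0,0],[0,0,0]],
])

```text
time: 10.95
position: [0.5603, -0.0981, 0.1344]
eef_rot: [-1.572, 0.0, -1.58]
force: [-0.1, -0.1, 1.1]
grip_width: 0.501
```

Emit:
servo_tool([
  [[0,0,0],[0,0,0]],
  [[0,0,0],[0,0,0]],
  [[0,0,0],[0,0,0]],
  [[0,0,0],[0,0,0]],
  [[0,0,0],[0,0,0]],
  [[0,0,0],[0,0,0]],
  [[0,0,0],[0,0,0]],
], claw=0, newtons=25)

```text
time: 11.65
position: [0.5612, -0.0979, 0.136]
eef_rot: [-1.57, -0.0, -1.58]
force: [-1.5, -0.7, 7.5]
grip_width: 0.105
```

```bash
python3 - <<'E'
import numpy as np
th=np.linspace(0,1.7,17);a=np.pi-np.arctan2(.041,.154)-th;r=np.hypot(.154,.041)
x=r*np.cos(a);z=r*np.sin(a)
print(np.round(np.c_[np.diff(x),np.diff(z)],3).tolist(),x[-1]-x[0],z[-1]-z[0])
E
```

```text
[[0.005, 0.016], [0.007, 0.015], [0.008, 0.015], [0.01, 0.014], [0.011, 0.013], [0.013, 0.011], [0.014, 0.01], [0.015, 0.008], [0.016, 0.007], [0.016, 0.005], [0.017, 0.003], [0.017, 0.001], [0.017, -0.0], [0.017, -0.002], [0.016, -0.004], [0.016, -0.006]] 0.21450030935006204 0.10643375654356363
```

Emit:
servo_tool([
  [[0.005,0,0.016],[0,0,0]],
  [[0.007,0,0.015],[0,0,0]],
  [[0.008,0,0.015],[0,0,0]],
  [[0.01,0,0.014],[0,0,0]],
  [[0.011,0,0.013],[0,0,0]],
  [[0.013,0,0.011],[0,0,0]],
])

```text
time: 12.25
position: [0.6136, -0.0986, 0.2204]
eef_rot: [-1.574, -0.001, -1.58]
force: [-12.6, -5.1, 11.6]
grip_width: 0.103
```

Emit:
servo_tool([
  [[0.014,0,0.01],[0,0,0]],
  [[0.015,0,0.008],[0,0,0]],
  [[0.016,0,0.007],[0,0,0]],
  [[0.016,0,0.005],[0,0,0]],
  [[0.017,0,0.003],[0,0,0]],
  [[0.017,0,0.001],[0,0,0]],
])

```text
time: 12.85
position: [0.7105, -0.0994, 0.2547]
eef_rot: [-1.569, -0.003, -1.581]
force: [-1.4, -8.8, 4.5]
grip_width: 0.103
```

```bash
python3 - <<'E'
from h import *
im=save('scene','s6')
cv2.imwrite('pics/s6b.png',cv2.resize(cv2.cvtColor(im,cv2.COLOR_RGB2BGR)[100:290,100:340],None,fx=3.3,fy=3.1,interpolation=cv2.INTER_CUBIC))
s=observe();print(s['position'],s['force'],s['eef_rot'])
E
```

```text
[ 0.71231302 -0.09948828  0.25447648] [-0.97179376 -7.30596616 12.47008805] [-1.56789125 -0.00304728 -1.58109938]
```

View pics/s6b.png

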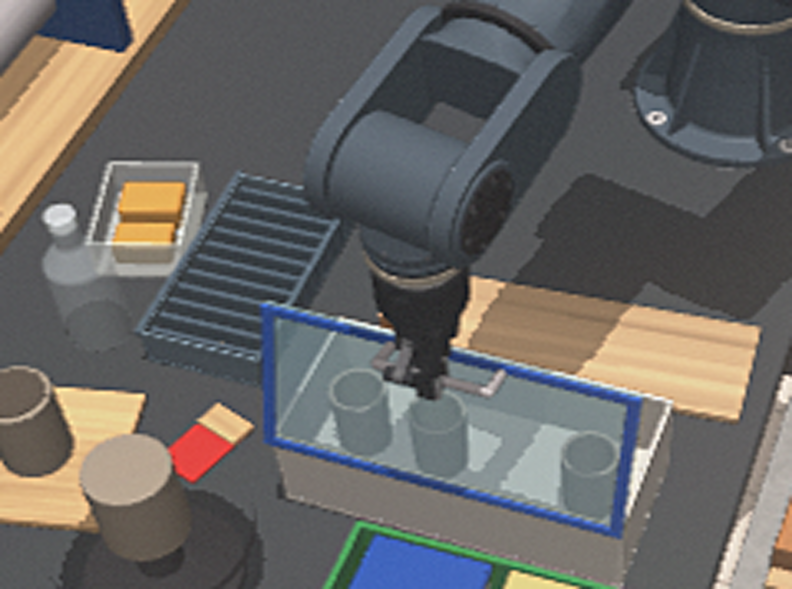

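Emit:
servo_tool([
  [[0.017,0,0],[0,0,0]],
  [[0.017,0,-0.002],[0,0,0]],
  [[0.016,0,-0.004],[0,0,0]],
  [[0.016,0,-0.006],[0,0,0]],
  [[0,0,0],[0,0,0]],
])

```text
time: 13.4
position: [0.7774, -0.0997, 0.2409]
eef_rot: [-1.569, -0.003, -1.581]
force: [1.6, -7.8, 3.1]
grip_width: 0.106
```

Emit:
servo_tool([
  [[0,0,0],[0,0,0]],
  [[0,0,0],[0,0,0]],
  [[0,0,0],[0,0,0]],
], claw=30)

```text
time: 13.7
position: [0.7757, -0.0974, 0.241]
eef_rot: [-1.571, 0.0, -1.58]
force: [1.3, 0.0, 0.4]
grip_width: 0.303
```

Emit:
servo_tool([
  [[0,0,0.01],[0,0,0]],
  [[0,0,0.02],[0,0,0]],
  [[0,0,0.03],[0,0,0]],
  [[0,0,0.03],[0,0,0]],
  [[-0.03,0,0.02],[0,0,0]],
  [[-0.05,0,0],[0,0,0]],
  [[-0.05,0,0],[0,0,0]],
])

```text
time: 14.4
position: [0.6449, -0.0974, 0.3521]
eef_rot: [-1.569, -0.0, -1.58]
force: [1.3, -0.8, 1.3]
grip_width: 0.302
```

```bash
python3 - <<'E'
from h import *
im=save('scene','s7')
cv2.imwrite('pics/s7b.png',cv2.resize(cv2.cvtColor(im,cv2.COLOR_RGB2BGR)[130:290,130:340],None,fx=3.7,fy=3.7,interpolation=cv2.INTER_CUBIC))
im=save('top','t7')
s=observe();print(s['position'],s['force'],s['eef_rot'])
for c in('top','scene'):print([(np.round(x['location'],3),round(x['p'],2)) for x in search_frame(c,'cup1_mid')])
E
```

```text
[ 0.64036001 -0.09695837  0.35107404] [-0.57913315 -0.61232949 -0.57691986] [-1.57635797e+00  1.04280881e-03 -1.58056187e+00]
[(array([ 0.635, -0.233,  0.074]), 0.73), (array([ 0.442, -0.189,  0.013]), 0.17)]
[(array([ 0.608, -0.226,  0.096]), 0.5)]
```

View pics/s7b.png

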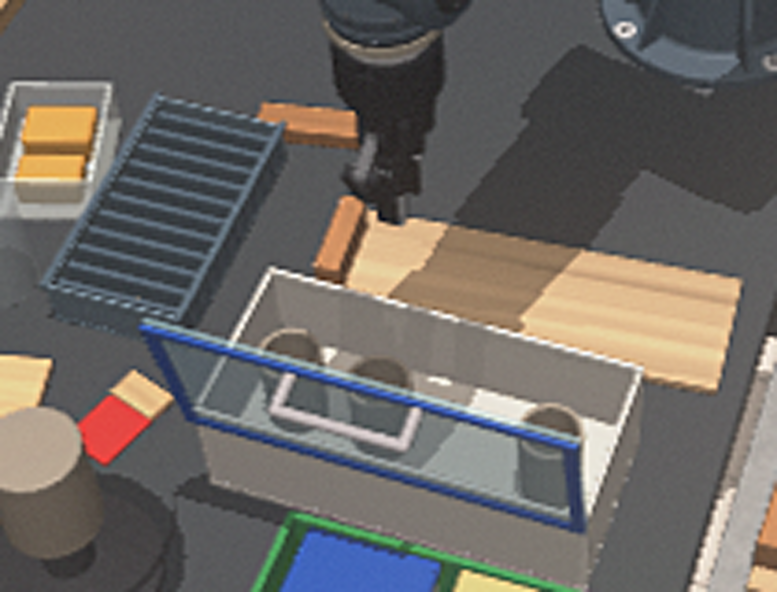

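View pics/t7.png

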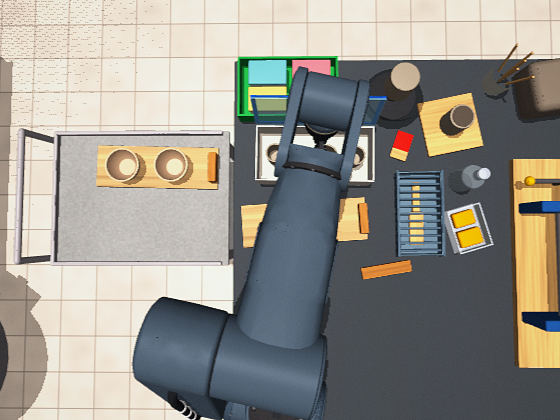

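Emit:
servo_tool([
  [[-0.03,0.035,0],[0,0,0]],
  [[-0.03,0.035,0],[0,0,0]],
  [[-0.03,0.035,0],[0,0,0]],
  [[-0.03,0.035,0],[0,0,0]],
  [[-0.03,0.04,0],[0,0,0]],
  [[-0.02,0.04,0],[0,0,0]],
  [[-0.02,0.04,0],[0,0,0]],
  [[0,0.04,0],[0,0,0]],
], claw=100)

```text
time: 15.4
position: [0.4564, 0.2046, 0.3529]
eef_rot: [-1.568, 0.001, -1.58]
force: [0.9, -0.4, -0.8]
grip_width: 1.001
```

```bash
python3 - <<'E'
from h import *
im=save('scene','s8')
cv2.imwrite('pics/s8b.png',cv2.resize(cv2.cvtColor(im,cv2.COLOR_RGB2BGR)[170:290,170:340],None,fx=4.5,fy=4.5,interpolation=cv2.INTER_CUBIC))
im=save('top','t8')
cv2.imwrite('pics/t8b.png',cv2.resize(cv2.cvtColor(im,cv2.COLOR_RGB2BGR)[110:260,230:390],None,fx=4,fy=4,interpolation=cv2.INTER_CUBIC))
s=observe();print(s['position'],s['force'],s['eef_rot'])
for c in('top','scene'):print([(np.round(x['location'],3),round(x['p'],2)) for x in search_frame(c,'cup1_mid')])
E
```

```text
[0.4574728  0.20649614 0.35226162] [-0.09649553 -0.53512005 -1.30550525] [-1.56876263  0.00173764 -1.57605941]
[(array([ 0.636, -0.22 ,  0.067]), 0.76)]
[]
```

View pics/s8b.png

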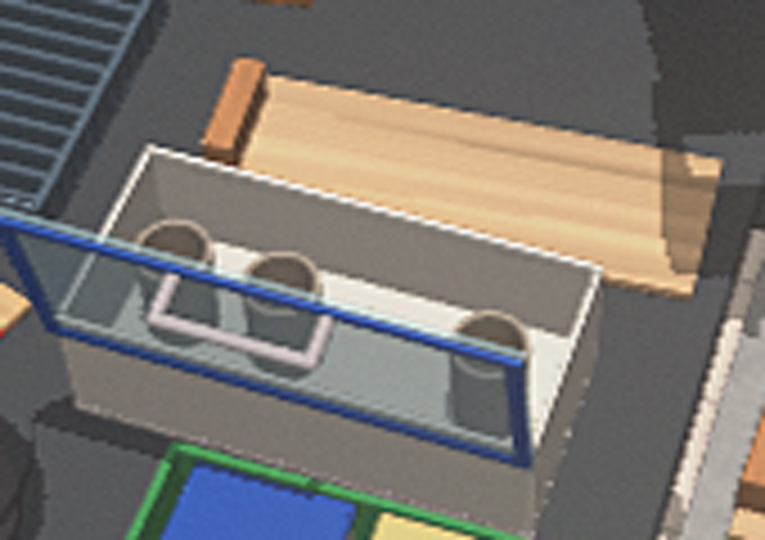

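View pics/t8b.png

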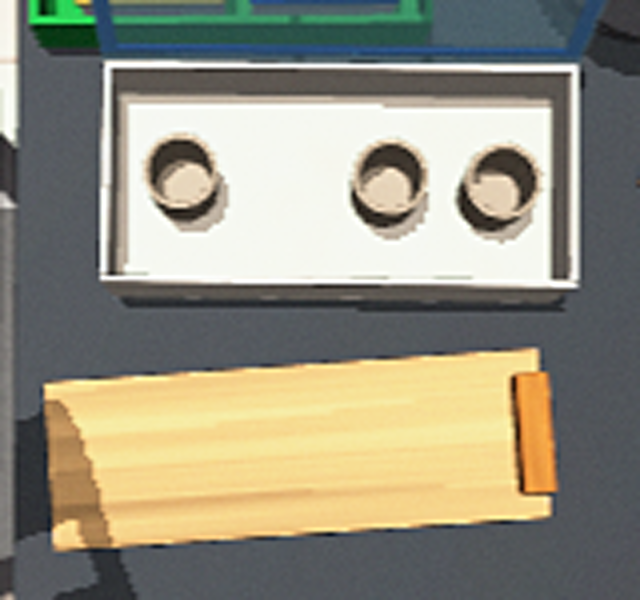

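Emit:
servo_tool([
  [[0.03,-0.032,-0.02],[0,0,0]],
  [[0.03,-0.032,-0.02],[0,0,0]],
  [[0.03,-0.032,-0.02],[0,0,0]],
  [[0.03,-0.032,-0.02],[0,0,0]],
  [[0.03,-0.032,-0.02],[0,0,0]],
  [[0.033,-0.03,-0.03],[0,0,0]],
  [[0,0,0],[0,0,0]],
  [[0,0,0],[0,0,0]],
])

```text
time: 16.4
position: [0.6378, 0.0125, 0.2224]
eef_rot: [-1.572, 0.0, -1.583]
force: [0.2, 0.7, 0.8]
grip_width: 1.002
```

```bash
python3 - <<'E'
from h import *
im=save('scene','s9')
cv2.imwrite('pics/s9b.png',cv2.resize(cv2.cvtColor(im,cv2.COLOR_RGB2BGR)[150:290,170:340],None,fx=4.2,fy=4.2,interpolation=cv2.INTER_CUBIC))
s=observe();print(s['position'],s['force'],s['eef_rot'])
E
```

```text
[0.63768485 0.01351915 0.22359666] [-0.3591894   0.70155651 -0.00513718] [-1.57047353e+00  7.28337060e-05 -1.58152824e+00]
```

View pics/s9b.png

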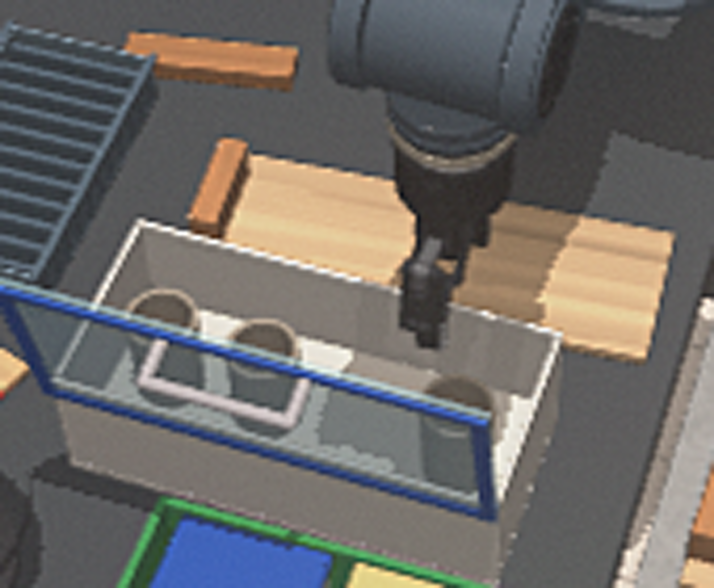

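Emit:
servo_tool([
  [[0.002,0.001,-0.03],[0,0,0]],
  [[0,0,-0.03],[0,0,0]],
  [[0,0,-0.03],[0,0,0]],
  [[0,0,-0.02],[0,0,0]],
  [[0,0,0],[0,0,0]],
])

```text
time: 16.95
position: [0.6382, 0.0159, 0.1122]
eef_rot: [-1.573, 0.0, -1.579]
force: [-0.4, -0.1, 0.1]
grip_width: 0.997
```

Emit:
servo_tool([
  [[0,0,-0.02],[0,0,0]],
  [[0,0,-0.02],[0,0,0]],
  [[0,0,-0.013],[0,0,0]],
  [[0,0,0],[0,0,0]],
])

```text
time: 17.35
position: [0.639, 0.0156, 0.0602]
eef_rot: [-1.572, 0.0, -1.58]
force: [-0.1, -0.3, 0.4]
grip_width: 1.002
```

Emit:
servo_tool([
  [[0,0,0],[0,0,0]],
  [[0,0,0],[0,0,0]],
  [[0,0,0],[0,0,0]],
  [[0,0,0],[0,0,0]],
  [[0,0,0],[0,0,0]],
], claw=0, newtons=22)

```text
time: 17.85
position: [0.6399, 0.0154, 0.0618]
eef_rot: [-1.569, -0.0, -1.58]
force: [-1.8, 0.5, 5.4]
grip_width: 0.632
```

Emit:
servo_tool([
  [[0,0,0.01],[0,0,0]],
  [[0,0,0.025],[0,0,0]],
  [[0,0,0.03],[0,0,0]],
  [[0,0,0.03],[0,0,0]],
  [[0,0,0.03],[0,0,0]],
  [[0,0,0.015],[0,0,0]],
])

```text
time: 18.45
position: [0.6402, 0.0153, 0.2039]
eef_rot: [-1.567, -0.0, -1.58]
force: [0.8, 0.8, -1.5]
grip_width: 0.635
```

Emit:
servo_tool([
  [[-0.02,0,0],[0,0,0]],
  [[-0.035,0,0],[0,0,0]],
  [[-0.035,0.001,0],[0,0,0]],
  [[-0.035,0.001,0],[0,0,0]],
  [[-0.035,0.001,0],[0,0,0]],
  [[-0.03,0,0],[0,0,0]],
  [[-0.017,0,0],[0,0,0]],
  [[0,0,0],[0,0,0]],
])

```text
time: 19.25
position: [0.4306, 0.0184, 0.2003]
eef_rot: [-1.572, 0.0, -1.58]
force: [0.6, 0.2, -0.4]
grip_width: 0.631
```

```bash
python3 - <<'E'
from h import *
im=save('scene','s10')
cv2.imwrite('pics/s10b.png',cv2.resize(cv2.cvtColor(im,cv2.COLOR_RGB2BGR)[130:290,170:350],None,fx=4,fy=3.7,interpolation=cv2.INTER_CUBIC))
s=observe();print(s['position'],s['force'],s['eef_rot'],s['grip_width'])
for c in('top','scene'):print([(np.round(x['location'],3),round(x['p'],2)) for x in search_frame(c,'cup1_mid')])
E
```

```text
[0.43214788 0.0183375  0.20058446] [ 0.4620074  -0.02173613 -0.10293108] [-1.57020125e+00 -3.60971100e-05 -1.58032692e+00] 0.634019566189371
[(array([ 0.636, -0.22 ,  0.067]), 0.76)]
[(array([ 0.607, -0.225,  0.097]), 0.65)]
```

View pics/s10b.png

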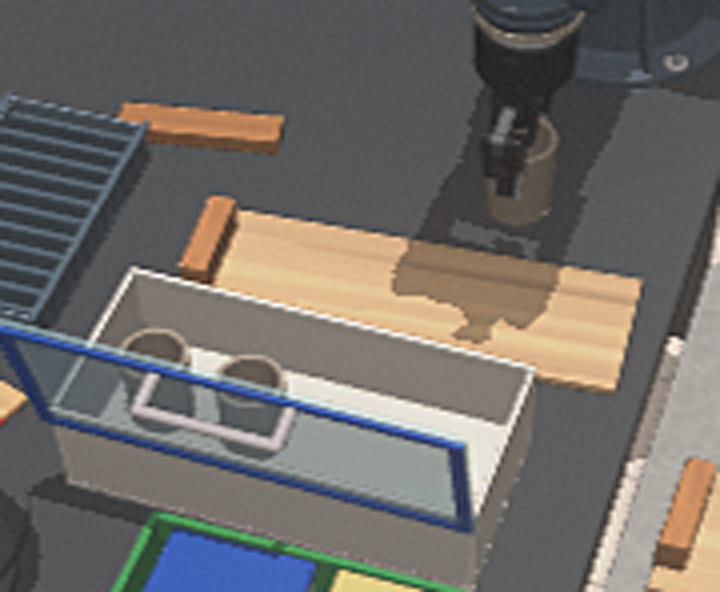

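Emit:
servo_tool([
  [[0,0,-0.03],[0,0,0]],
  [[0,0,-0.035],[0,0,0]],
  [[0,0,-0.035],[0,0,0]],
  [[0,0,-0.025],[0,0,0]],
  [[0,0,-0.01],[0,0,0]],
  [[0,0,0],[0,0,0]],
])

```text
time: 20.0
position: [0.4324, 0.0183, 0.0644]
eef_rot: [-1.573, 0.0, -1.58]
force: [0.6, 0.5, -1.6]
grip_width: 0.636
```

Emit:
servo_tool([
  [[0,0,-0.004],[0,0,0]],
  [[0,0,-0.004],[0,0,0]],
  [[0,0,-0.004],[0,0,0]],
  [[0,0,0],[0,0,0]],
])

```text
time: 20.4
position: [0.4323, 0.0183, 0.0532]
eef_rot: [-1.571, -0.0, -1.58]
force: [-0.4, 0.4, -1.6]
grip_width: 0.633
```

Emit:
servo_tool([
  [[0,0,-0.002],[0,0,0]],
  [[0,0,0],[0,0,0]],
])

```text
time: 20.6
position: [0.4317, 0.0184, 0.052]
eef_rot: [-1.572, 0.0, -1.58]
force: [-8.5, 1.1, 14.9]
grip_width: 0.632
```

Emit:
servo_tool([
  [[0,0,0],[0,0,0]],
  [[0,0,0],[0,0,0]],
  [[0,0,0],[0,0,0]],
  [[0,0,0],[0,0,0]],
], claw=100)

```text
time: 21.0
position: [0.4324, 0.0183, 0.0513]
eef_rot: [-1.571, 0.0, -1.58]
force: [0.7, -0.7, -0.9]
grip_width: 1.004
```

Emit:
servo_tool([
  [[0,0,0.015],[0,0,0]],
  [[0,0,0.03],[0,0,0]],
  [[0,0,0.04],[0,0,0]],
  [[0,0,0.045],[0,0,0]],
  [[0,0,0.04],[0,0,0]],
])

```text
time: 21.5
position: [0.4321, 0.0184, 0.2233]
eef_rot: [-1.57, -0.0, -1.58]
force: [1.2, -0.7, -0.1]
grip_width: 0.996
```

```bash
python3 - <<'E'
from h import *
im=save('scene','s11')
cv2.imwrite('pics/s11b.png',cv2.resize(cv2.cvtColor(im,cv2.COLOR_RGB2BGR)[130:290,170:350],None,fx=4,fy=3.7,interpolation=cv2.INTER_CUBIC))
s=observe();print(s['position'],s['force'],s['eef_rot'],s['grip_width'])
E
```

```text
[0.43467753 0.01824956 0.2289406 ] [ 3.24250023 -0.10095304  7.46611919] [-1.56196252e+00 -4.80283047e-04 -1.58010622e+00] 1.0021797946676527
```

View pics/s11b.png

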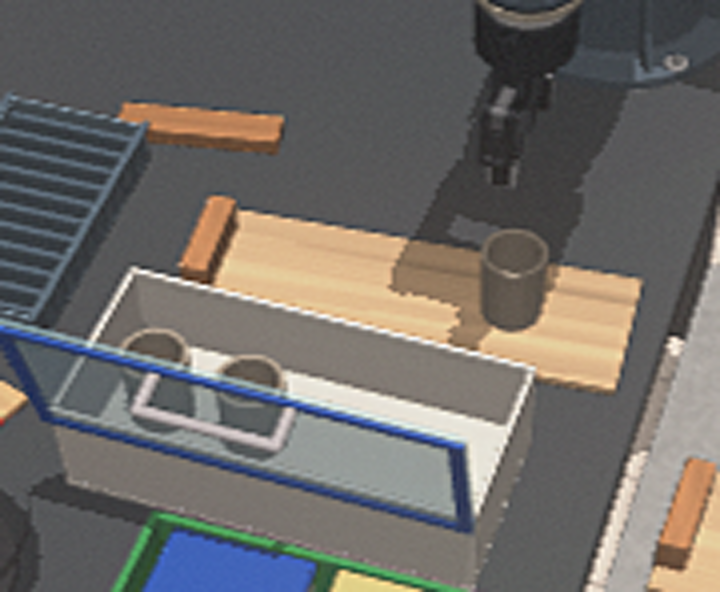

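Emit:
servo_tool([
  [[0.034,-0.025,0],[0,0,0]],
  [[0.034,-0.025,0],[0,0,0]],
  [[0.034,-0.025,0],[0,0,0]],
  [[0.034,-0.025,0],[0,0,0]],
  [[0.034,-0.025,0],[0,0,0]],
  [[0.033,-0.026,0],[0,0,0]],
  [[0,0,0],[0,0,0]],
  [[0,0,0],[0,0,0]],
])

```text
time: 22.35
position: [0.6351, -0.1329, 0.2202]
eef_rot: [-1.572, 0.0, -1.581]
force: [-0.4, 0.3, 0.6]
grip_width: 0.999
```

Emit:
servo_tool([
  [[0,0,-0.03],[0,0,0]],
  [[0,0,-0.03],[0,0,0]],
  [[0,0,-0.03],[0,0,0]],
  [[0,0,-0.02],[0,0,0]],
  [[0,0,0],[0,0,0]],
])

```text
time: 22.85
position: [0.6332, -0.1314, 0.1088]
eef_rot: [-1.576, 0.001, -1.58]
force: [0.7, -0.0, 0.1]
grip_width: 0.999
```

```bash
python3 - <<'E'
from h import *
im=save('scene','s12')
cv2.imwrite('pics/s12b.png',cv2.resize(cv2.cvtColor(im,cv2.COLOR_RGB2BGR)[130:290,170:350],None,fx=4,fy=3.7,interpolation=cv2.INTER_CUBIC))
s=observe();print(s['position'],s['force'],s['eef_rot'],s['grip_width'])
E
```

```text
[ 0.63431969 -0.13181288  0.11083362] [0.27909965 0.38291061 0.19412395] [-1.57284524e+00  6.47703257e-04 -1.57969656e+00] 0.9977063900254232
```

View pics/s12b.png

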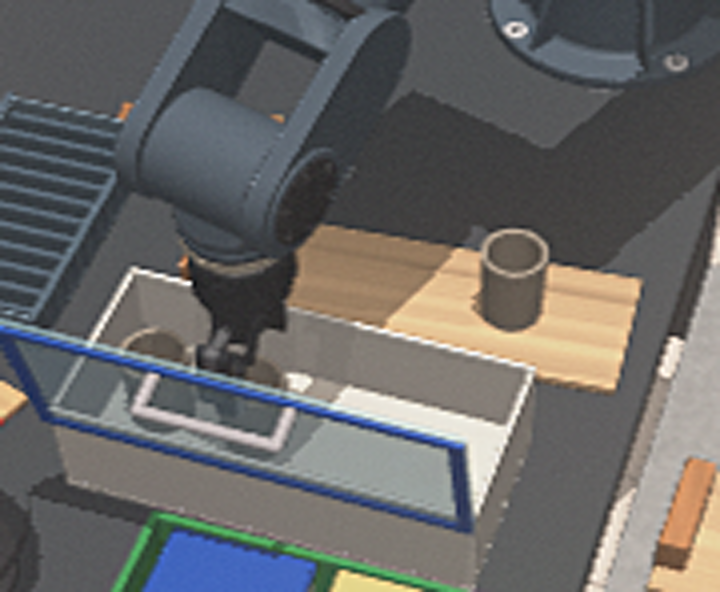

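```bash
python3 - <<'E'
from h import *
f=lambda X:(px('scene',X)-[170,130])*[4,3.7]
print('finger tip expected',f([.634+.045,-.132,.111]),'cup rim centre expected B',f([.635,-.132,.105]),'rim C',f([.632,-.212,.105]))
print('cup A on board rim', f([.4325,.0184,.096]))
E
```

```text
finger tip expected [227.51775344 417.10322082] cup rim centre expected B [248.47726361 379.84535842] rim C [153.69568577 353.69424392]
cup A on board rim [508.59641998 250.75207928]
```

Emit:
servo_tool([
  [[0,0.002,-0.02],[0,0,0]],
  [[0,0,-0.02],[0,0,0]],
  [[0,0,-0.01],[0,0,0]],
  [[0,0,0],[0,0,0]],
])

```text
time: 23.3
position: [0.635, -0.1304, 0.0613]
eef_rot: [-1.571, 0.0, -1.58]
force: [-0.5, 1.0, -0.1]
grip_width: 1.005
```

Emit:
servo_tool([
  [[0,0,0],[0,0,0]],
  [[0,0,0],[0,0,0]],
  [[0,0,0],[0,0,0]],
  [[0,0,0],[0,0,0]],
  [[0,0,0],[0,0,0]],
], claw=0, newtons=22)

```text
time: 23.8
position: [0.6358, -0.1309, 0.0627]
eef_rot: [-1.569, -0.0, -1.58]
force: [-2.0, 0.7, 5.9]
grip_width: 0.636
```

Emit:
servo_tool([
  [[0,0,0.01],[0,0,0]],
  [[0,0,0.025],[0,0,0]],
  [[0,0,0.03],[0,0,0]],
  [[0,0,0.03],[0,0,0]],
  [[0,0,0.03],[0,0,0]],
  [[0,0,0.015],[0,0,0]],
  [[0,0,0],[0,0,0]],
])

```text
time: 24.5
position: [0.6362, -0.1309, 0.2037]
eef_rot: [-1.567, -0.001, -1.58]
force: [0.6, -0.3, -1.3]
grip_width: 0.636
```

Emit:
servo_tool([
  [[-0.02,0.006,0],[0,0,0]],
  [[-0.035,0.011,0],[0,0,0]],
  [[-0.035,0.011,0],[0,0,0]],
  [[-0.035,0.011,0],[0,0,0]],
  [[-0.035,0.011,0],[0,0,0]],
  [[-0.025,0.007,0],[0,0,0]],
  [[-0.012,0.003,0],[0,0,0]],
  [[0,0,0],[0,0,0]],
])

```text
time: 25.3
position: [0.4373, -0.0704, 0.2007]
eef_rot: [-1.572, 0.0, -1.58]
force: [0.7, 0.4, -1.8]
grip_width: 0.632
```

Emit:
servo_tool([
  [[0,0,-0.03],[0,0,0]],
  [[0,0,-0.035],[0,0,0]],
  [[0,0,-0.03],[0,0,0]],
  [[0,0,0],[0,0,0]],
])

```text
time: 25.7
position: [0.4373, -0.0705, 0.1031]
eef_rot: [-1.577, 0.002, -1.58]
force: [-0.2, -1.2, -0.9]
grip_width: 0.633
```

```bash
python3 - <<'E'
from h import *
im=save('scene','s13')
cv2.imwrite('pics/s13b.png',cv2.resize(cv2.cvtColor(im,cv2.COLOR_RGB2BGR)[130:290,170:350],None,fx=4,fy=3.7,interpolation=cv2.INTER_CUBIC))
s=observe();print(s['position'],s['force'],s['eef_rot'],s['grip_width'])
E
```

```text
[ 0.43832112 -0.07074753  0.1050833 ] [ 0.16115086 -0.57654766 -1.20657651] [-1.57406095e+00  8.54502681e-04 -1.58047650e+00] 0.6326833274661863
```

View pics/s13b.png

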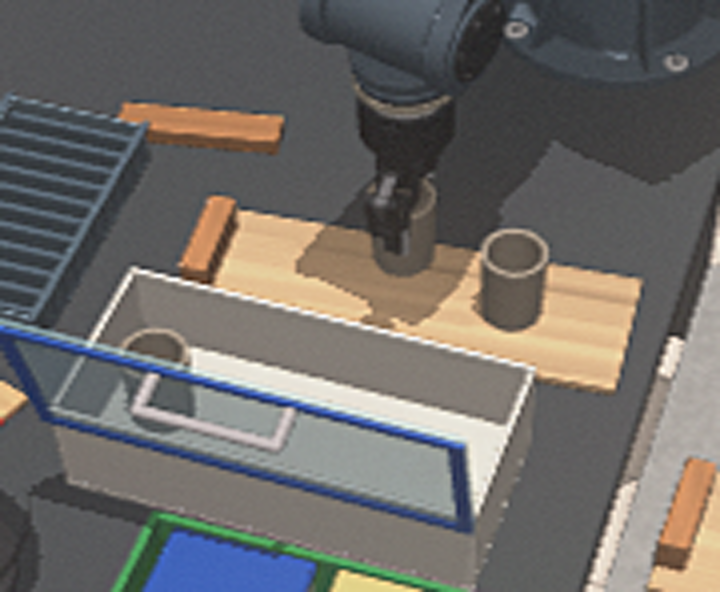

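Board unmoved; lower the cup (to TCP about 0.053).

Emit:
servo_tool([
  [[0,0,-0.02],[0,0,0]],
  [[0,0,-0.018],[0,0,0]],
  [[0,0,-0.006],[0,0,0]],
  [[0,0,-0.004],[0,0,0]],
  [[0,0,-0.002],[0,0,0]],
  [[0,0,0],[0,0,0]],
])

```text
time: 26.35
position: [0.4388, -0.0708, 0.0569]
eef_rot: [-1.57, -0.0, -1.58]
force: [0.5, 0.2, -1.8]
grip_width: 0.632
```

Emit:
servo_tool([
  [[0,0,-0.002],[0,0,0]],
  [[0,0,-0.001],[0,0,0]],
  [[0,0,0],[0,0,0]],
])

```text
time: 26.65
position: [0.4386, -0.0707, 0.0537]
eef_rot: [-1.57, -0.0, -1.58]
force: [-0.9, 0.7, 2.8]
grip_width: 0.635
```

Touching. Release, rise, go to cup C.

Emit:
servo_tool([
  [[0,0,0],[0,0,0]],
  [[0,0,0],[0,0,0]],
  [[0,0,0],[0,0,0]],
  [[0,0,0],[0,0,0]],
], claw=100)

```text
time: 27.05
position: [0.4383, -0.0706, 0.0533]
eef_rot: [-1.571, 0.0, -1.58]
force: [-0.0, -0.0, 0.5]
grip_width: 1.002
```

Emit:
servo_tool([
  [[0,0,0.015],[0,0,0]],
  [[0,0,0.03],[0,0,0]],
  [[0,0,0.04],[0,0,0]],
  [[0,0,0.045],[0,0,0]],
  [[0,0,0.037],[0,0,0]],
])

```text
time: 27.55
position: [0.4383, -0.0707, 0.2226]
eef_rot: [-1.57, -0.0, -1.58]
force: [-0.0, 0.3, -0.9]
grip_width: 1.0
```

Emit:
servo_tool([
  [[0.032,-0.023,0],[0,0,0]],
  [[0.032,-0.023,0],[0,0,0]],
  [[0.032,-0.023,0],[0,0,0]],
  [[0.032,-0.023,0],[0,0,0]],
  [[0.032,-0.023,0],[0,0,0]],
  [[0.033,-0.025,0],[0,0,0]],
  [[0,0,-0.03],[0,0,0]],
  [[0,0,-0.03],[0,0,0]],
])

```text
time: 28.35
position: [0.632, -0.2114, 0.1593]
eef_rot: [-1.57, -0.0, -1.581]
force: [0.5, -0.1, -0.4]
grip_width: 0.996
```

Emit:
servo_tool([
  [[0,0,-0.03],[0,0,0]],
  [[0,0,-0.02],[0,0,0]],
  [[0,0,0],[0,0,0]],
])

```text
time: 28.65
position: [0.6297, -0.21, 0.107]
eef_rot: [-1.576, 0.002, -1.58]
force: [-0.6, -0.3, -1.3]
grip_width: 1.001
```

```bash
python3 - <<'E'
from h import *
im=save('scene','s14')
cv2.imwrite('pics/s14b.png',cv2.resize(cv2.cvtColor(im,cv2.COLOR_RGB2BGR)[130:290,170:350],None,fx=4,fy=3.7,interpolation=cv2.INTER_CUBIC))
s=observe();print(s['position'],s['force'],s['eef_rot'],s['grip_width'])
f=lambda X:(px('scene',X)-[170,130])*[4,3.7]
p=s['position'];print(f(p+[.045,0,0]),f([p[0],p[1],.105]))
E
```

```text
[ 0.6307231  -0.21043171  0.10926743] [ 0.61741672 -0.45939411  0.33796799] [-1.57307763e+00  8.89953819e-04 -1.58027951e+00] 1.0048318055420322
[133.43186579 391.48154935] [156.18190778 352.98958677]
```

View pics/s14b.png

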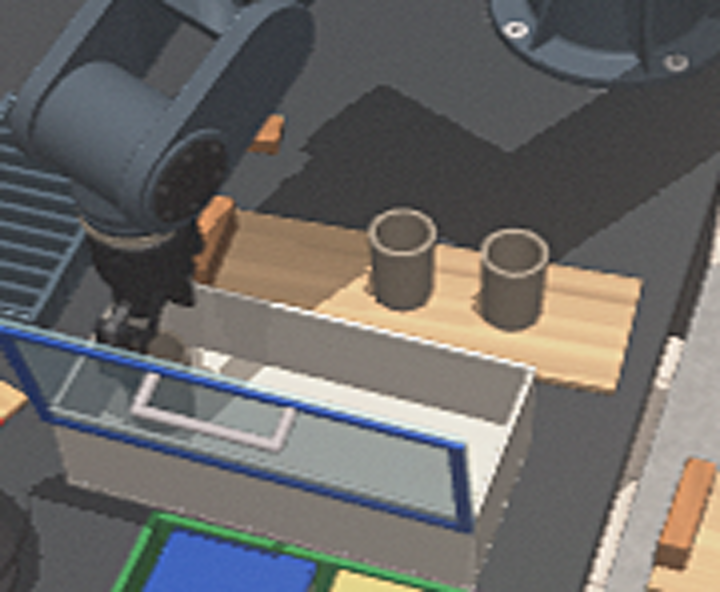

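Emit:
servo_tool([
  [[0.001,0,-0.02],[0,0,0]],
  [[0,0,-0.02],[0,0,0]],
  [[0,0,-0.01],[0,0,0]],
  [[0,0,0],[0,0,0]],
])

```text
time: 29.1
position: [0.6322, -0.2106, 0.0601]
eef_rot: [-1.572, 0.0, -1.58]
force: [0.6, -0.0, -0.2]
grip_width: 1.002
```

Emit:
servo_tool([
  [[0,0,0],[0,0,0]],
  [[0,0,0],[0,0,0]],
  [[0,0,0],[0,0,0]],
  [[0,0,0],[0,0,0]],
  [[0,0,0],[0,0,0]],
], claw=0, newtons=22)

```text
time: 29.6
position: [0.6328, -0.2109, 0.0617]
eef_rot: [-1.569, -0.001, -1.58]
force: [-1.6, 0.3, 5.4]
grip_width: 0.643
```

Emit:
servo_tool([
  [[0,0,0.01],[0,0,0]],
  [[0,0,0.025],[0,0,0]],
  [[0,0,0.03],[0,0,0]],
  [[0,0,0.03],[0,0,0]],
  [[0,0,0.03],[0,0,0]],
  [[0,0,0.015],[0,0,0]],
  [[0,0,0],[0,0,0]],
])

```text
time: 30.3
position: [0.6331, -0.2109, 0.2028]
eef_rot: [-1.567, -0.002, -1.58]
force: [-0.4, 0.2, -1.0]
grip_width: 0.644
```

Emit:
servo_tool([
  [[-0.02,0.005,0],[0,0,0]],
  [[-0.035,0.009,0],[0,0,0]],
  [[-0.035,0.009,0],[0,0,0]],
  [[-0.035,0.009,0],[0,0,0]],
  [[-0.035,0.01,0],[0,0,0]],
  [[-0.02,0.006,0],[0,0,0]],
  [[-0.007,0.002,0],[0,0,0]],
  [[0,0,0],[0,0,0]],
])

```text
time: 31.1
position: [0.4448, -0.1605, 0.1997]
eef_rot: [-1.572, 0.0, -1.58]
force: [0.1, -0.2, -1.8]
grip_width: 0.64
```

Emit:
servo_tool([
  [[0,0,-0.03],[0,0,0]],
  [[0,0,-0.035],[0,0,0]],
  [[0,0,-0.03],[0,0,0]],
  [[0,0,0],[0,0,0]],
])

```text
time: 31.5
position: [0.4442, -0.1601, 0.1018]
eef_rot: [-1.577, 0.003, -1.58]
force: [-0.5, -0.4, -1.2]
grip_width: 0.642
```

```bash
python3 - <<'E'
from h import *
im=save('scene','s15')
cv2.imwrite('pics/s15b.png',cv2.resize(cv2.cvtColor(im,cv2.COLOR_RGB2BGR)[130:290,170:350],None,fx=4,fy=3.7,interpolation=cv2.INTER_CUBIC))
s=observe();print(s['position'],s['force'],s['eef_rot'],s['grip_width'])
E
```

```text
[ 0.44525155 -0.16052192  0.10397494] [-0.04197549  0.08782225 -0.79134142] [-1.57391444e+00  1.47822507e-03 -1.58018828e+00] 0.6450300682300586
```

View pics/s15b.png

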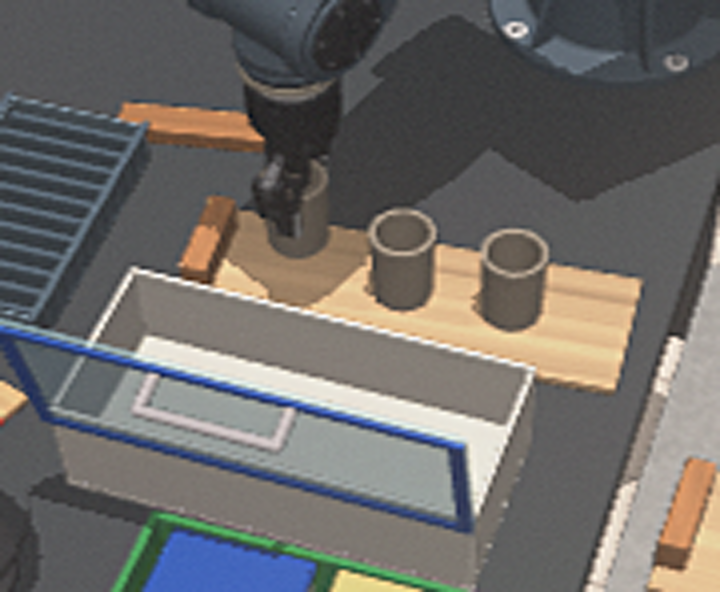

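Emit:
servo_tool([
  [[0,0,-0.02],[0,0,0]],
  [[0,0,-0.018],[0,0,0]],
  [[0,0,-0.006],[0,0,0]],
  [[0,0,-0.004],[0,0,0]],
  [[0,0,-0.002],[0,0,0]],
  [[0,0,0],[0,0,0]],
])

```text
time: 32.15
position: [0.4458, -0.1609, 0.0559]
eef_rot: [-1.57, -0.0, -1.58]
force: [0.3, -0.7, -1.7]
grip_width: 0.643
```

Emit:
servo_tool([
  [[0,0,-0.002],[0,0,0]],
  [[0,0,0],[0,0,0]],
])

```text
time: 32.35
position: [0.4454, -0.1607, 0.0535]
eef_rot: [-1.57, -0.0, -1.58]
force: [0.4, -0.9, -1.3]
grip_width: 0.648
```

Emit:
servo_tool([
  [[0,0,-0.001],[0,0,0]],
  [[0,0,0],[0,0,0]],
])

```text
time: 32.55
position: [0.4455, -0.1608, 0.0527]
eef_rot: [-1.57, -0.0, -1.58]
force: [-0.7, -0.0, 5.9]
grip_width: 0.638
```

Emit:
servo_tool([
  [[0,0,0],[0,0,0]],
  [[0,0,0],[0,0,0]],
  [[0,0,0],[0,0,0]],
  [[0,0,0],[0,0,0]],
], claw=100)

```text
time: 32.95
position: [0.4453, -0.1607, 0.0522]
eef_rot: [-1.571, 0.0, -1.58]
force: [-0.0, -0.3, -0.5]
grip_width: 0.998
```

Emit:
servo_tool([
  [[0,0,0.015],[0,0,0]],
  [[0,0,0.03],[0,0,0]],
  [[0,0,0.04],[0,0,0]],
  [[0,0,0.05],[0,0,0]],
  [[0,0,0.05],[0,0,0]],
  [[0,0,0.05],[0,0,0]],
  [[0,0,0.03],[0,0,0]],
])

```text
time: 33.65
position: [0.4457, -0.1608, 0.3212]
eef_rot: [-1.567, -0.002, -1.58]
force: [0.7, 0.5, -0.3]
grip_width: 0.996
```

Emit:
servo_tool([
  [[0.04,0.008,0.01],[0,0,0]],
  [[0.04,0.008,0.01],[0,0,0]],
  [[0.045,0.008,0.01],[0,0,0]],
  [[0.045,0.008,0],[0,0,0]],
  [[0.045,0.008,0],[0,0,0]],
  [[0.045,0.008,0],[0,0,0]],
  [[0.045,0.008,0],[0,0,0]],
  [[0.032,0.007,0],[0,0,0]],
], claw=30)

```text
time: 34.45
position: [0.784, -0.0969, 0.346]
eef_rot: [-1.572, 0.0, -1.58]
force: [-0.5, -0.1, 0.4]
grip_width: 0.302
```

Emit:
servo_tool([
  [[0,0,-0.02],[0,0,0]],
  [[0,0,-0.02],[0,0,0]],
  [[0,0,0],[0,0,0]],
])

```text
time: 34.75
position: [0.7816, -0.0974, 0.3031]
eef_rot: [-1.577, 0.001, -1.58]
force: [0.6, -0.3, -0.4]
grip_width: 0.299
```

```bash
python3 - <<'E'
from h import *
im=save('scene','s16')
cv2.imwrite('pics/s16b.png',cv2.resize(cv2.cvtColor(im,cv2.COLOR_RGB2BGR)[130:290,150:350],None,fx=4,fy=3.7,interpolation=cv2.INTER_CUBIC))
save('top','t16')
s=observe();print(s['position'],s['force'],s['eef_rot'],s['grip_width'])
f=lambda X:(px('scene',X)-[150,130])*[4,3.7]
for y in (-.147,-.047): print(f([.783,y,.256]))
E
```

```text
[ 0.78218407 -0.09769337  0.3076573 ] [ 0.54157332 -0.32243886  0.83379066] [-1.57115600e+00  5.93004878e-05 -1.58031130e+00] 0.30221498528687396
[216.3180634  410.12815881]
[355.44164545 444.78994322]
```

View pics/s16b.png

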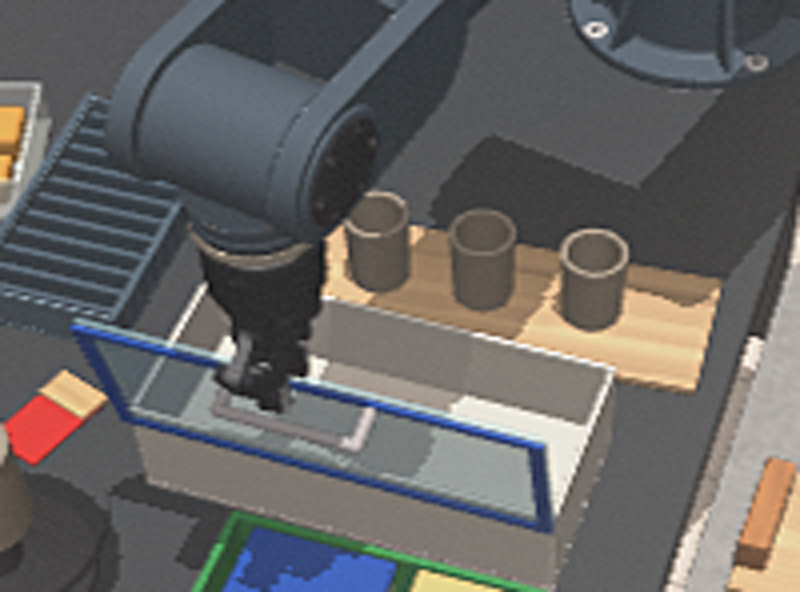

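View pics/t16.png

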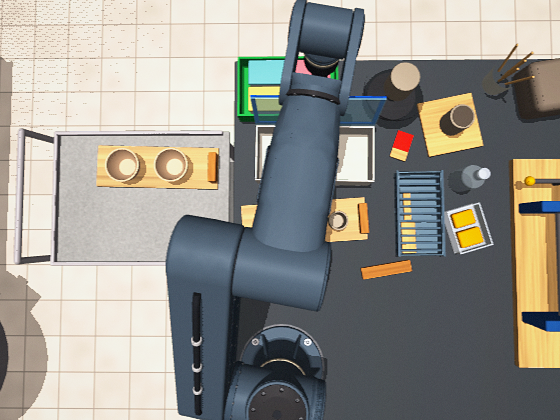

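Emit:
servo_tool([
  [[0.001,0,-0.02],[0,0,0]],
  [[0,0,-0.02],[0,0,0]],
  [[0,0,-0.015],[0,0,0]],
  [[0,0,-0.008],[0,0,0]],
  [[0,0,0],[0,0,0]],
])

```text
time: 35.35
position: [0.7831, -0.0977, 0.2439]
eef_rot: [-1.572, 0.0, -1.58]
force: [-0.1, 0.1, 0.5]
grip_width: 0.301
```

Emit:
servo_tool([
  [[0,0,0],[0,0,0]],
  [[0,0,0],[0,0,0]],
  [[0,0,0],[0,0,0]],
  [[0,0,0],[0,0,0]],
  [[0,0,0],[0,0,0]],
], claw=0, newtons=25)

```text
time: 35.85
position: [0.7831, -0.0977, 0.2456]
eef_rot: [-1.571, -0.0, -1.58]
force: [-4.8, 0.3, 3.1]
grip_width: 0.107
```

```bash
python3 - <<'E'
import numpy as np
th=np.linspace(1.75,0,19);a=np.pi-np.arctan2(.041,.154)-th;r=np.hypot(.154,.041)
x=np.round(r*np.cos(a),3);z=np.round(r*np.sin(a),3)
print(np.round(np.c_[np.diff(x),np.diff(z)],3).tolist(),x[-1]-x[0],z[-1]-z[0])
E
```

```text
[[-0.015, 0.006], [-0.014, 0.005], [-0.016, 0.003], [-0.015, 0.001], [-0.015, 0.0], [-0.016, -0.001], [-0.015, -0.003], [-0.015, -0.005], [-0.014, -0.006], [-0.014, -0.007], [-0.013, -0.008], [-0.012, -0.01], [-0.011, -0.011], [-0.01, -0.012], [-0.009, -0.012], [-0.007, -0.014], [-0.006, -0.014], [-0.005, -0.015]] -0.222 -0.10299999999999998
```

Emit:
servo_tool([
  [[-0.015,0,0.006],[0,0,0]],
  [[-0.014,0,0.005],[0,0,0]],
  [[-0.016,0,0.003],[0,0,0]],
  [[-0.015,0,0.001],[0,0,0]],
  [[-0.015,0,0],[0,0,0]],
  [[-0.016,0,-0.001],[0,0,0]],
])

```text
time: 36.45
position: [0.6927, -0.0967, 0.2601]
eef_rot: [-1.567, 0.001, -1.58]
force: [2.1, 4.4, -2.6]
grip_width: 0.106
```

Emit:
servo_tool([
  [[-0.015,0,-0.003],[0,0,0]],
  [[-0.015,0,-0.005],[0,0,0]],
  [[-0.014,0,-0.006],[0,0,0]],
  [[-0.014,0,-0.007],[0,0,0]],
  [[-0.013,0,-0.008],[0,0,0]],
  [[-0.012,0,-0.01],[0,0,0]],
])

```text
time: 37.05
position: [0.6093, -0.0963, 0.2205]
eef_rot: [-1.569, 0.002, -1.58]
force: [-1.0, 9.2, 2.4]
grip_width: 0.104
```

Emit:
servo_tool([
  [[-0.011,0,-0.011],[0,0,0]],
  [[-0.01,0,-0.012],[0,0,0]],
  [[-0.009,0,-0.012],[0,0,0]],
  [[-0.007,0,-0.014],[0,0,0]],
  [[-0.006,0,-0.01],[0,0,0]],
  [[-0.003,0,-0.007],[0,0,0]],
  [[0,0,0],[0,0,0]],
])

```text
time: 37.75
position: [0.5644, -0.0966, 0.1534]
eef_rot: [-1.568, 0.002, -1.58]
force: [5.3, 8.2, -2.9]
grip_width: 0.105
```

Emit:
servo_tool([
  [[-0.001,0,-0.005],[0,0,0]],
  [[-0.001,0,-0.004],[0,0,0]],
  [[0,0,0],[0,0,0]],
])

```text
time: 38.05
position: [0.5618, -0.0967, 0.1446]
eef_rot: [-1.569, 0.001, -1.58]
force: [0.2, 7.5, -0.9]
grip_width: 0.105
```

Emit:
servo_tool([
  [[0,0,-0.003],[0,0,0]],
  [[0,0,0],[0,0,0]],
])

```text
time: 38.25
position: [0.5613, -0.0967, 0.1423]
eef_rot: [-1.571, 0.002, -1.58]
force: [-5.5, 7.1, 4.6]
grip_width: 0.101
```

Contact with the rim. Release and rise.

Emit:
servo_tool([
  [[0,0,0],[0,0,0]],
  [[0,0,0],[0,0,0]],
  [[0,0,0],[0,0,0]],
  [[0,0,0],[0,0,0]],
], claw=45)

```text
time: 38.65
position: [0.5615, -0.0978, 0.1414]
eef_rot: [-1.57, -0.0, -1.58]
force: [-0.3, 0.0, -0.6]
grip_width: 0.451
```

Emit:
servo_tool([
  [[0,0,0.02],[0,0,0]],
  [[0,0,0.03],[0,0,0]],
  [[0,0,0.04],[0,0,0]],
  [[0,0,0.04],[0,0,0]],
  [[-0.02,-0.04,0.02],[0,0,0]],
  [[-0.02,-0.045,0],[0,0,0]],
  [[-0.02,-0.045,0],[0,0,0]],
  [[-0.02,-0.045,0],[0,0,0]],
])

```text
time: 39.45
position: [0.4803, -0.2743, 0.2916]
eef_rot: [-1.57, -0.001, -1.58]
force: [1.3, 0.4, -0.4]
grip_width: 0.451
```

Emit:
servo_tool([
  [[-0.02,-0.04,0],[0,0,0]],
  [[-0.01,-0.04,0],[0,0,0]],
  [[0,-0.03,0],[0,0,0]],
  [[0,0,0],[0,0,0]],
])

```text
time: 39.85
position: [0.4504, -0.3859, 0.2909]
eef_rot: [-1.571, -0.001, -1.584]
force: [-0.2, 0.7, -1.3]
grip_width: 0.45
```

```bash
python3 - <<'E'
from h import *
im=save('scene','s17')
cv2.imwrite('pics/s17b.png',cv2.resize(cv2.cvtColor(im,cv2.COLOR_RGB2BGR)[130:290,150:350],None,fx=4,fy=3.7,interpolation=cv2.INTER_CUBIC))
im=save('top','t17')
cv2.imwrite('pics/t17b.png',cv2.resize(cv2.cvtColor(im,cv2.COLOR_RGB2BGR)[110:260,230:390],None,fx=4,fy=4,interpolation=cv2.INTER_CUBIC))
s=observe();print(s['position'],s['force'],s['eef_rot'],s['grip_width'])
E
```

```text
[ 0.45106913 -0.38282417  0.29091311] [-0.447478   -0.34307004  0.26144169] [-1.57115206e+00  5.21109221e-04 -1.58130409e+00] 0.45348198603018497
```

View pics/s17b.png

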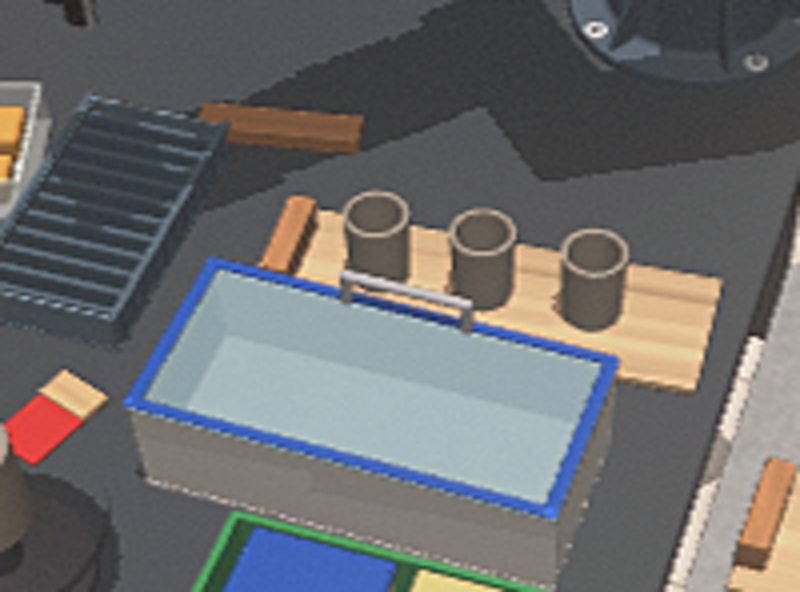

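View pics/t17b.png

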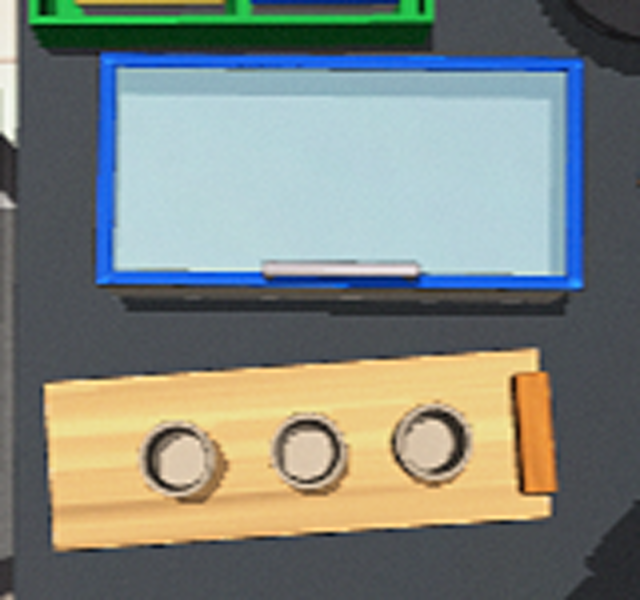

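Emit:
servo_tool([
  [[0.001,0.02,-0.03],[0,0,2.2]],
  [[0.001,0.02,-0.03],[0,0,2.2]],
  [[0.001,0.02,-0.04],[0,0,0]],
  [[0,0.022,-0.04],[0,0,0]],
  [[0,0,-0.04],[0,0,0]],
  [[0,0,0],[0,0,0]],
  [[0,0,0],[0,0,0]],
], claw=55)

```text
time: 40.65
position: [0.4548, -0.3004, 0.1123]
eef_rot: [-1.571, -0.0, -1.503]
force: [0.0, -0.4, 1.3]
grip_width: 0.547
```

Emit:
servo_tool([
  [[0,0,-0.03],[0,0,0]],
  [[0,0,-0.03],[0,0,0]],
  [[0,0,-0.025],[0,0,0]],
  [[0,0,-0.007],[0,0,0]],
  [[0,0,0],[0,0,0]],
])

```text
time: 41.15
position: [0.455, -0.3012, 0.0204]
eef_rot: [-1.57, -0.001, -1.504]
force: [-0.3, -0.7, -0.3]
grip_width: 0.552
```

```bash
python3 - <<'E'
from h import *
im=save('scene','s18')
cv2.imwrite('pics/s18b.png',cv2.resize(cv2.cvtColor(im,cv2.COLOR_RGB2BGR)[110:270,150:350],None,fx=4,fy=3.7,interpolation=cv2.INTER_CUBIC))
s=observe();print(s['position'],s['force'],s['eef_rot'],s['grip_width'])
E
```

```text
[ 0.45523391 -0.30143388  0.02104742] [ 0.64149948  0.88661859 -0.14493047] [-1.56911022e+00 -1.53653678e-03 -1.50354955e+00] 0.5518840535233527
```

View pics/s18b.png

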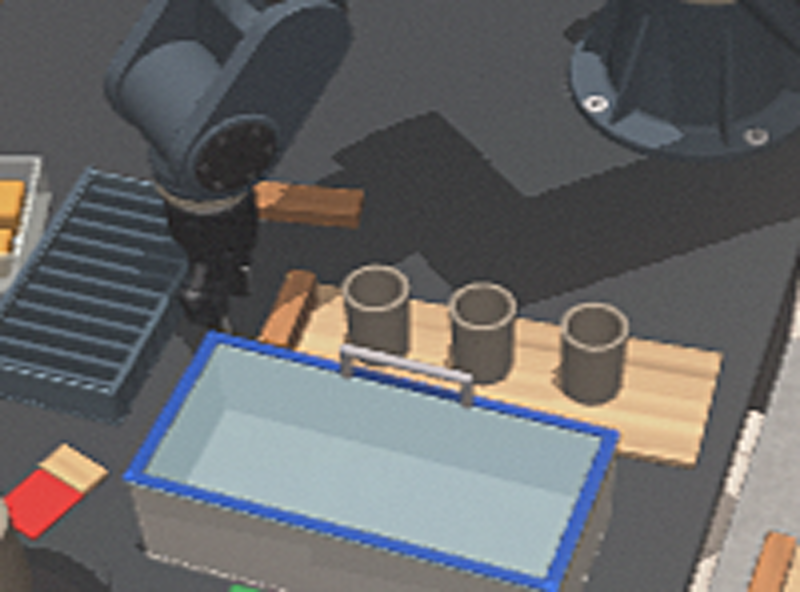

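Emit:
servo_tool([
  [[0,0.006,0],[0,0,0]],
  [[-0.001,0.008,0],[0,0,0]],
  [[0,0.006,0],[0,0,0]],
  [[0,0.004,0],[0,0,0]],
  [[0,0.003,0],[0,0,0]],
  [[0,0.003,0],[0,0,0]],
  [[0,0,0],[0,0,0]],
])

```text
time: 41.9
position: [0.4533, -0.2703, 0.0192]
eef_rot: [-1.571, 0.0, -1.503]
force: [-0.9, 0.2, -0.4]
grip_width: 0.553
```

Emit:
servo_tool([
  [[0,0.003,0],[0,0,0]],
  [[0,0.003,0],[0,0,0]],
  [[-0.001,0.004,0],[0,0,0]],
  [[0,0.005,0],[0,0,0]],
  [[0,0.006,0],[0,0,0]],
  [[-0.001,0.007,0],[0,0,0]],
  [[0,0.008,0],[0,0,0]],
])

```text
time: 42.6
position: [0.4513, -0.2344, 0.0193]
eef_rot: [-1.571, -0.0, -1.504]
force: [0.3, -5.4, -1.4]
grip_width: 0.549
```

```bash
python3 - <<'E'
from h import *
im=save('scene','s19')
cv2.imwrite('pics/s19b.png',cv2.resize(cv2.cvtColor(im,cv2.COLOR_RGB2BGR)[110:270,150:350],None,fx=4,fy=3.7,interpolation=cv2.INTER_CUBIC))
s=observe();print(s['position'],s['force'],s['eef_rot'],s['grip_width'])
E
```

```text
[ 0.45110075 -0.23328662  0.01924691] [ 0.00349464  0.54859238 -0.00690572] [-1.57100400e+00  3.00648485e-04 -1.50329128e+00] 0.5486248508594515
```

View pics/s19b.png

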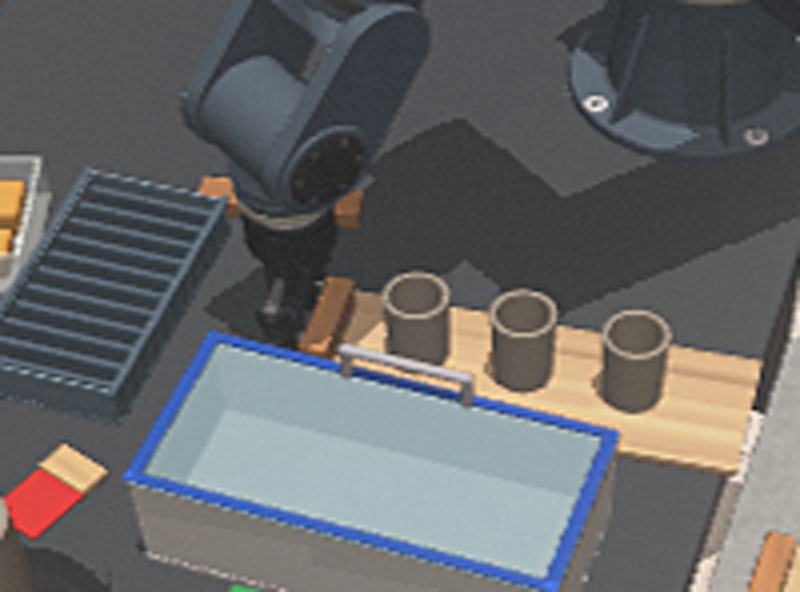

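Emit:
servo_tool([
  [[-0.001,0.004,0],[0,0,0]],
  [[-0.001,0.006,0],[0,0,-0.3]],
  [[-0.001,0.008,0],[0,0,-0.3]],
  [[-0.002,0.008,0],[0,0,-0.4]],
  [[-0.001,0.008,0],[0,0,-0.3]],
  [[-0.002,0.008,0],[0,0,-0.4]],
  [[-0.001,0.008,0],[0,0,-0.3]],
  [[-0.002,0.008,0],[0,0,-0.4]],
])

```text
time: 43.45
position: [0.4403, -0.1765, 0.0193]
eef_rot: [-1.57, -0.0, -1.546]
force: [0.1, -5.1, -0.8]
grip_width: 0.549
```

Emit:
servo_tool([
  [[-0.001,0.008,0],[0,0,-0.3]],
  [[-0.002,0.008,0],[0,0,-0.3]],
  [[-0.001,0.008,0],[0,0,-0.3]],
  [[-0.001,0.008,0],[0,0,-0.3]],
  [[-0.001,0.007,0],[0,0,-0.2]],
  [[0,0.005,0],[0,0,0]],
  [[0,0.002,0],[0,0,0]],
])

```text
time: 44.15
position: [0.4342, -0.1304, 0.0193]
eef_rot: [-1.571, -0.0, -1.569]
force: [0.2, -5.8, -0.9]
grip_width: 0.551
```

```bash
python3 - <<'E'
from h import *
im=save('scene','s20')
cv2.imwrite('pics/s20b.png',cv2.resize(cv2.cvtColor(im,cv2.COLOR_RGB2BGR)[130:290,200:400],None,fx=4,fy=3.7,interpolation=cv2.INTER_CUBIC))
im=save('top','t20')
cv2.imwrite('pics/t20b.png',cv2.resize(cv2.cvtColor(im,cv2.COLOR_RGB2BGR)[150:280,170:370],None,fx=4,fy=4,interpolation=cv2.INTER_CUBIC))
s=observe();print(s['position'],s['force'],s['eef_rot'],s['grip_width'])
E
```

```text
[ 0.434084   -0.13028517  0.01927301] [-0.11848732 -0.25702455 -0.43818699] [-1.57120386e+00  3.76943528e-04 -1.56969071e+00] 0.5496191101366774
```

View pics/s20b.png

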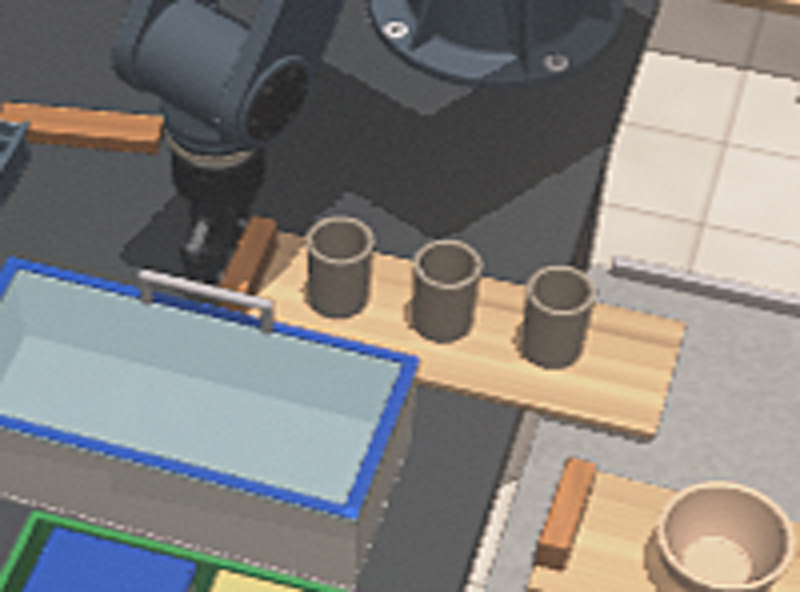

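View pics/t20b.png

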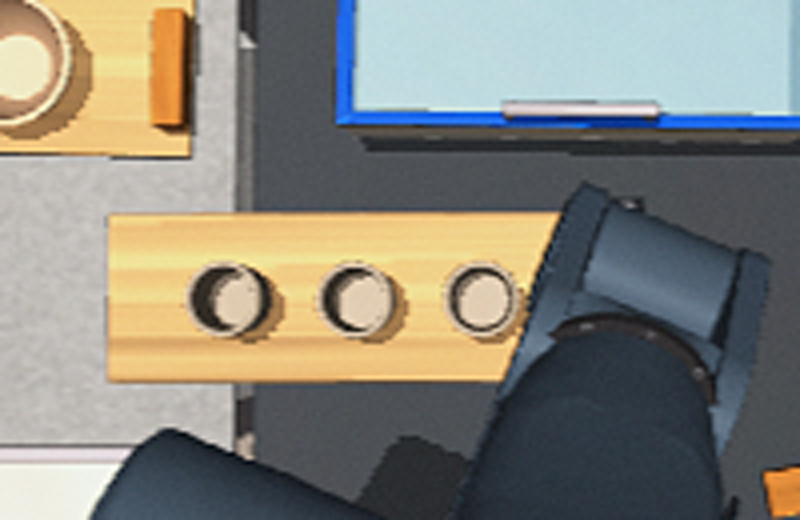

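Emit:
servo_tool([
  [[0,0.004,0],[0,0,0]],
  [[0,0.006,0],[0,0,0]],
  [[0,0.008,0],[0,0,0]],
  [[0,0.008,0],[0,0,0]],
  [[0,0.008,0],[0,0,0]],
  [[0,0.008,0],[0,0,0]],
  [[0,0.008,0],[0,0,0]],
  [[0,0.006,0],[0,0,0]],
])

```text
time: 45.05
position: [0.4342, -0.0745, 0.0193]
eef_rot: [-1.571, -0.0, -1.57]
force: [-0.4, -6.3, 0.4]
grip_width: 0.552
```

Emit:
servo_tool([
  [[0,0.005,0],[0,0,0]],
  [[0,0.005,0],[0,0,0]],
  [[0,0.005,0],[0,0,0]],
  [[0,0.005,0],[0,0,0]],
  [[0,0.005,0],[0,0,0]],
  [[0,0.005,0],[0,0,0]],
  [[0,0.005,0],[0,0,0]],
  [[0,0.005,0],[0,0,0]],
])

```text
time: 45.85
position: [0.4343, -0.0348, 0.0194]
eef_rot: [-1.571, -0.0, -1.57]
force: [-0.6, -6.6, 1.8]
grip_width: 0.55
```

```bash
python3 - <<'E'
from h import *
im=save('scene','s21')
cv2.imwrite('pics/s21b.png',cv2.resize(cv2.cvtColor(im,cv2.COLOR_RGB2BGR)[130:290,240:440],None,fx=4,fy=3.7,interpolation=cv2.INTER_CUBIC))
s=observe();print(s['position'],s['force'],s['eef_rot'],s['grip_width'])
E
```

```text
[ 0.43425838 -0.03425158  0.01934002] [ 0.87184145 -1.55751138  1.11635728] [-1.57081171e+00 -1.26172621e-04 -1.56977754e+00] 0.5497447789775347
```

View pics/s21b.png

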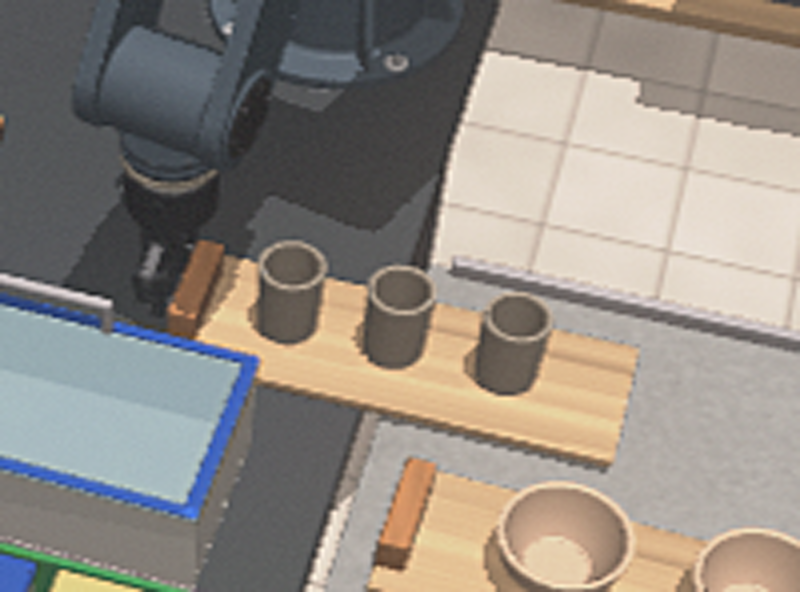

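Emit:
servo_tool([
  [[0,0.004,0],[0,0,0]],
  [[0,0.006,0],[0,0,0]],
  [[0,0.008,0],[0,0,0]],
  [[0,0.008,0],[0,0,0]],
  [[0,0.008,0],[0,0,0]],
  [[0,0.008,0],[0,0,0]],
  [[0,0.008,0],[0,0,0]],
  [[0,0.008,0],[0,0,0]],
])

```text
time: 46.7
position: [0.4346, 0.023, 0.0196]
eef_rot: [-1.57, -0.001, -1.57]
force: [0.3, -11.7, 9.6]
grip_width: 0.551
```

Emit:
servo_tool([
  [[0,0.008,0],[0,0,0]],
  [[0,0.008,0],[0,0,0]],
  [[0,0.008,0],[0,0,0]],
  [[0,0.008,0],[0,0,0]],
  [[0,0.008,0],[0,0,0]],
  [[0,0.008,0],[0,0,0]],
  [[0,0.008,0],[0,0,0]],
  [[0,0.006,0],[0,0,0]],
])

```text
time: 47.5
position: [0.4337, 0.0857, 0.019]
eef_rot: [-1.572, -0.0, -1.57]
force: [-0.7, -3.8, -3.1]
grip_width: 0.547
```

```bash
python3 - <<'E'
from h import *
im=save('scene','s22')
cv2.imwrite('pics/s22b.png',cv2.resize(cv2.cvtColor(im,cv2.COLOR_RGB2BGR)[150:310,270:470],None,fx=4,fy=3.7,interpolation=cv2.INTER_CUBIC))
im=save('top','t22')
cv2.imwrite('pics/t22b.png',cv2.resize(cv2.cvtColor(im,cv2.COLOR_RGB2BGR)[150:280,70:270],None,fx=4,fy=4,interpolation=cv2.INTER_CUBIC))
s=observe();print(s['position'],s['force'],s['eef_rot'],s['grip_width'])
E
```

```text
[0.43405551 0.08597886 0.01916197] [0.16344012 0.58083286 0.00720734] [-1.57125125e+00  2.47018188e-04 -1.56920098e+00] 0.5486004961451554
```

View pics/s22b.png

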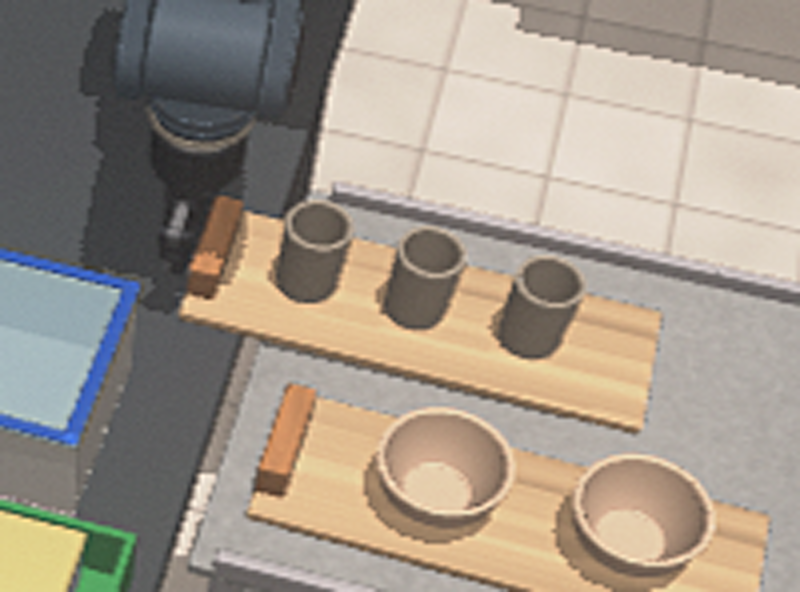

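View pics/t22b.png

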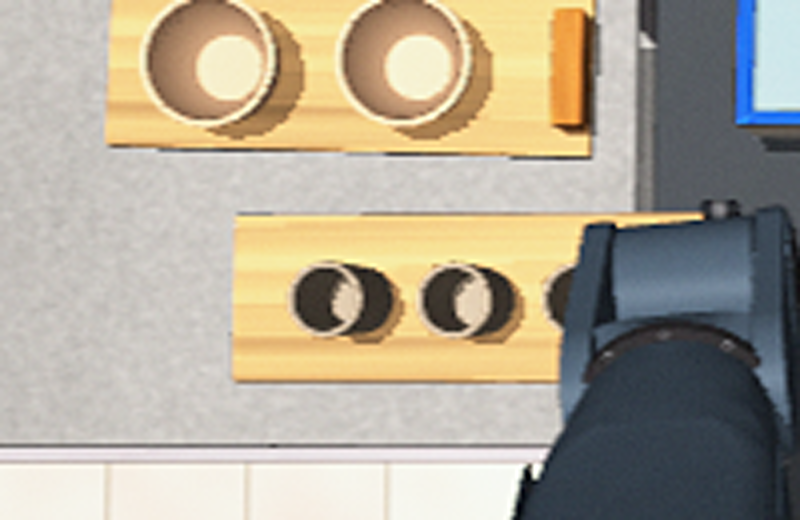

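Emit:
servo_tool([
  [[0,0.004,0],[0,0,0]],
  [[0,0.006,0],[0,0,0]],
  [[0,0.006,0],[0,0,0]],
  [[0,0.006,0],[0,0,0]],
  [[0,0.005,0],[0,0,0]],
  [[0,0.005,0],[0,0,0]],
  [[0,0.004,0],[0,0,0]],
  [[0,0.004,0],[0,0,0]],
])

```text
time: 48.4
position: [0.4343, 0.1257, 0.0192]
eef_rot: [-1.571, -0.0, -1.57]
force: [-0.5, -4.4, -2.5]
grip_width: 0.552
```

Emit:
servo_tool([
  [[0,0.004,0],[0,0,0]],
  [[0,0.004,0],[0,0,0]],
  [[0,0.004,0],[0,0,0]],
  [[0,0.004,0],[0,0,0]],
  [[0,0.004,0],[0,0,0]],
  [[0,0.005,0],[0,0,0]],
  [[0,0.006,0],[0,0,0]],
  [[0,0.006,0],[0,0,0]],
])

```text
time: 49.2
position: [0.4343, 0.1627, 0.0193]
eef_rot: [-1.571, -0.0, -1.57]
force: [-0.3, -5.1, -1.0]
grip_width: 0.548
```

```bash
python3 - <<'E'
from h import *
im=save('scene','s23')
cv2.imwrite('pics/s23b.png',cv2.resize(cv2.cvtColor(im,cv2.COLOR_RGB2BGR)[150:310,280:480],None,fx=4,fy=3.7,interpolation=cv2.INTER_CUBIC))
s=observe();print(s['position'],s['force'],s['eef_rot'],s['grip_width'])
E
```

```text
[0.43435307 0.16342826 0.01933662] [-0.28842301  0.58410612  0.09072016] [-1.57056434e+00  2.52590665e-04 -1.56960785e+00] 0.5495259500562721
```

View pics/s23b.png

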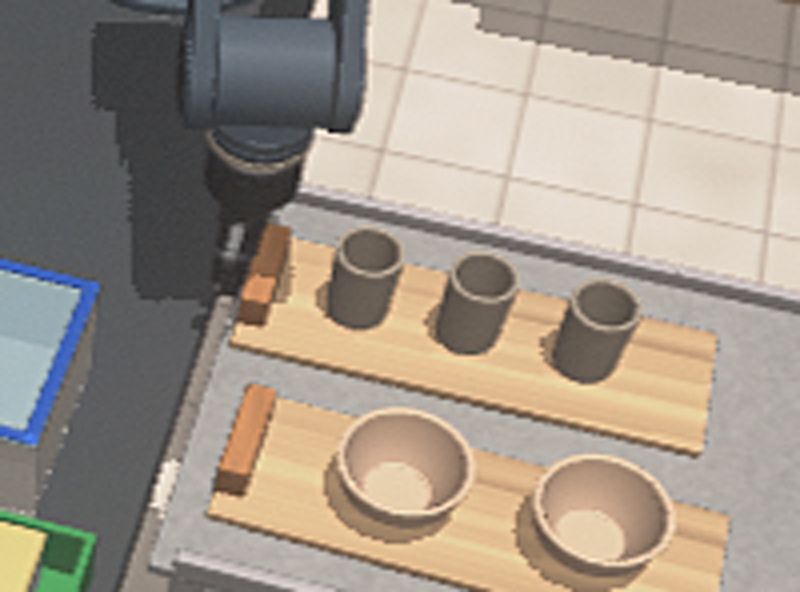

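Emit:
servo_tool([
  [[0,0.004,0],[0,0,0]],
  [[0,0.006,0],[0,0,0]],
  [[0,0.007,0],[0,0,0]],
  [[0,0.007,0],[0,0,0]],
  [[0,0.006,0],[0,0,0]],
  [[0,0.004,0],[0,0,0]],
  [[0,0.002,0],[0,0,0]],
  [[0,0,0],[0,0,0]],
])

```text
time: 50.05
position: [0.4343, 0.1987, 0.0193]
eef_rot: [-1.571, 0.0, -1.57]
force: [-1.2, -0.5, -0.8]
grip_width: 0.554
```

Emit:
servo_tool([
  [[0,-0.006,0],[0,0,0]],
  [[0,-0.02,0],[0,0,0]],
  [[0,-0.03,0.02],[0,0,0]],
  [[0,-0.03,0.04],[0,0,0]],
  [[0,-0.03,0.05],[0,0,0]],
  [[0,-0.04,0.05],[0,0,0]],
  [[0,-0.045,0.03],[0,0,0]],
  [[0,-0.045,0],[0,0,0]],
])

```text
time: 50.85
position: [0.4359, -0.0329, 0.1927]
eef_rot: [-1.563, -0.001, -1.569]
force: [1.0, 0.7, 0.4]
grip_width: 0.55
```

Emit:
servo_tool([
  [[0,-0.045,0],[0,0,0]],
  [[0,-0.045,0],[0,0,0]],
  [[0,-0.045,0],[0,0,0]],
  [[0,0,0],[0,0,0]],
  [[0,0,0],[0,0,0]],
])

```text
time: 51.35
position: [0.434, -0.1669, 0.1888]
eef_rot: [-1.571, 0.0, -1.572]
force: [-0.8, 1.2, -1.0]
grip_width: 0.554
```

```bash
python3 - <<'E'
from h import *
im=save('scene','s24')
cv2.imwrite('pics/s24b.png',cv2.resize(cv2.cvtColor(im,cv2.COLOR_RGB2BGR)[150:310,300:500],None,fx=4,fy=3.7,interpolation=cv2.INTER_CUBIC))
im=save('top','t24')
cv2.imwrite('pics/t24b.png',cv2.resize(cv2.cvtColor(im,cv2.COLOR_RGB2BGR)[120:280,50:250],None,fx=4,fy=3.7,interpolation=cv2.INTER_CUBIC))
s=observe();print(s['time'],s['position'],s['force'],s['grip_width'])
E
```

```text
51.45 [ 0.43414466 -0.16549896  0.18885045] [0.23503045 0.34047297 0.05284907] 0.5484874088129326
```

View pics/s24b.png

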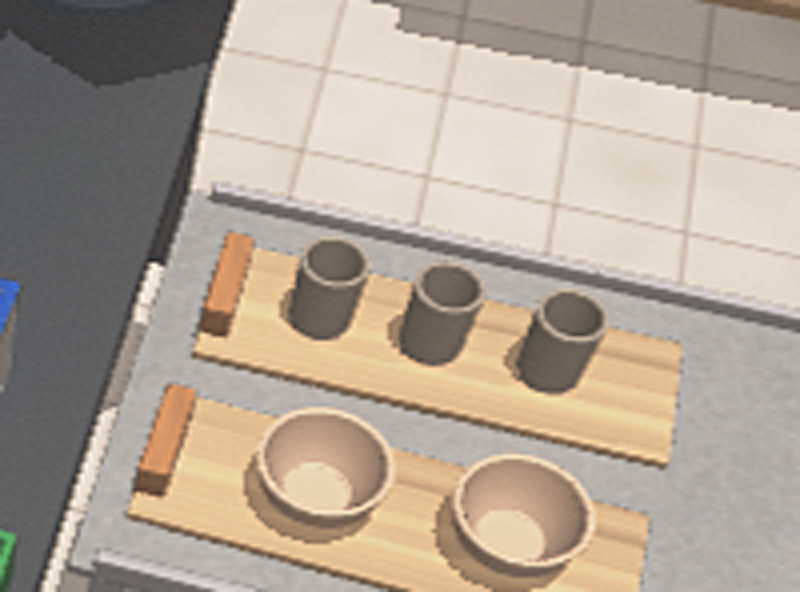

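View pics/t24b.png

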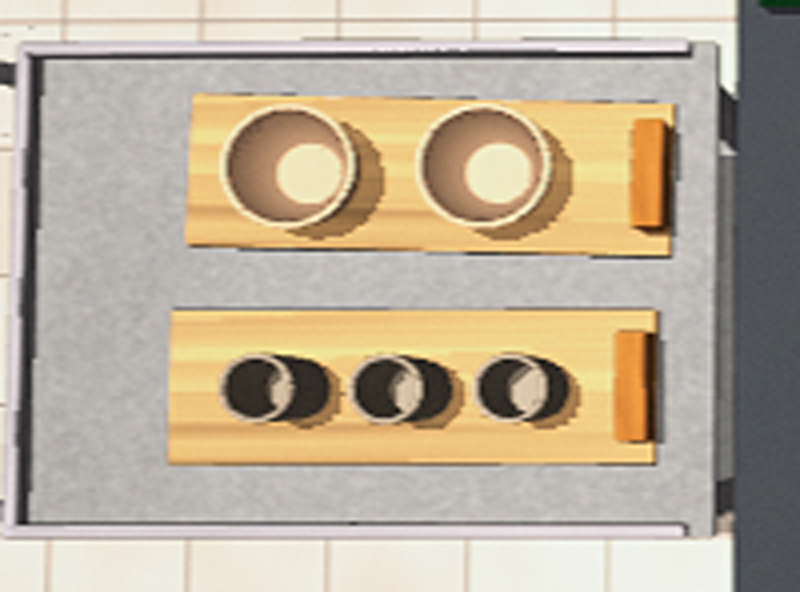

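View pics/s24.png

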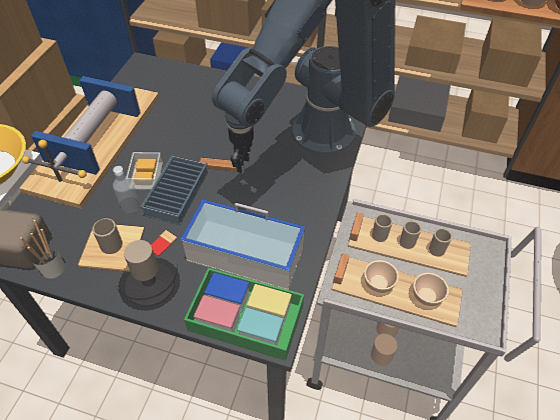

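View pics/t24.png

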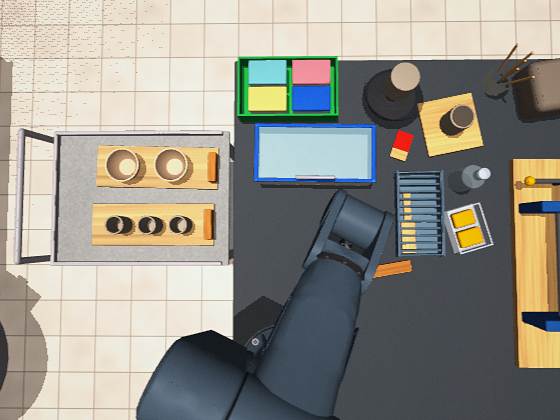

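```bash
python3 -c "
from h import *
print(close_job())"
```

```text
the job is handed in; nothing more can be done
None
```

The job is done and handed in at about 51 s of the 210 s allowed.

**What I did**
- The beater went flat into the tool basket.
- I raised the lid by its handle and stood the three cups that were in the box on the ware board while it was on the table. The fourth cup was not there.
- I lowered the lid shut by hand rather than letting it drop.
- I straightened the loaded board by pushing on its grip block, then slid it across the step onto the free lane without lifting it. Pushing took about 5 to 12 N.

**Last checks**
- **Board:** flat and straight on the deck, about 35 to 45 mm past the deck edge, with clear space to the lip and to the other board.
- **Cups:** all three are upright on the board.
- **Box, beater and the rest:** the box is shut and empty, and the beater shows through the basket's bars. In the pictures the other things had not moved.
- **Forces:** the highest wrist force I saw was about 17 N.

The top and scene cameras disagreed by up to about 8 mm on the cup positions, so I used the average. I saw no sign of the board or beater being knocked aside.

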